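# Rinse the printing blocks: load, cover, clamp and open the water valve

## Robot

A 7-joint arm with a two-finger parallel gripper is mounted at the origin on the work surface. World frame = base frame: x ahead of the robot, y to its left, z up, the work surface at z = 0. Lengths are in mm, angles in rad, forces in N, time in s.
With the tool pointing down it reaches from about 425 to 875 mm from the base axis. Payload 8.4 kg.
Tool frame: the origin (TCP) lies between the finger pads; the fingertips stand 8 mm ahead of it and the grasp point (between the pads) lies 11 mm behind it; z points along the fingers, y is the line along which they close (so a half turn about z gives the same grasp; the last joint's range is limited). The gripper opens to 85 mm and grips with 20 to 120 N. Pads are 22 mm wide; open, the fingers measure 114 mm over their backs; the gripper's body (76 mm by 85 mm) begins 54 mm behind the grasp point. The pads swing forward as they close: fully open they stand 13 mm farther back than shut.
Start: joints at [-1.214, 0.333, 0.04, 1.465, -0.013, 1.343, -0.059], TCP at [286.115, 583.612, 239.308] pointing down, gripper open.
Joint ranges: [-2.58, 2.58], [-0.38, 2.09], [-1.3, 1.39], [0.25, 2.4], [-1.5, 4.64], [0.08, 2.09], [-2.65, 2.65]. Speed limits (rad/s): [2.22, 2.22, 2.79, 2.79, 3.14, 3.14, 3.14].

## Interface

Orientations are given as a rotation vector (axis times angle).
In Python, from plant import * gives the robot as it stands.
- The arm moves only by the tool apply_moves, never from a script. Its argument "increments" is text: rows parted by semicolons, each of 7 numbers parted by spaces: the turn, a rotation vector about the tool's x, y, z in degrees, then the shift along the tool's x, y, z in mm, then the closure, from -1 (fully open) to 1 (shut), so that 0 is half open. In form: wx wy wz x y z grip; .... A call has 1 to 12 rows; each row is the pose to reach, as a shift and turn from the pose commanded when the call began, along the tool's axes at that moment; what a row does not reach only later rows make up. A row lasts 1/12 s, in which the tool goes at most 41.7 mm and 7.16 degrees, less where a joint would pass 70% of its speed; a pose out of reach is approached as far as the arm can. A call with a gripper value outside its range is refused whole. The fingers move at their own pace and stop on an object; "force" is the grip in N (left out, the last holds). Time passes only in rows, so rows that repeat a pose let the fingers close. It gives the time, the measured TCP pose, the force, the opening and the grip force at its end, in the units of the state.
- state(): the state, without advancing time (a new reading comes with each control period).
- snapshot(name): name is "scene" or "top"; returns (picture, depth): 420x560x3 uint8, red, green, blue; 420x560 float32, mm along the optical axis (not along the pixel's ray), 0 where there is no reading.
- camera_params(name): a dict with "intrinsics" (3x3 intrinsics, pixels), "cam_to_world" (4x4, takes a point from camera to world coordinates). Camera axes: x right, y up, looking along -z (the intrinsics and any distortion apply to the point x, -y, -z); pixel columns grow to the right and rows downward; lengths in mm; the calibration is good to about 2 mm. A picture is of the moment at which its call begins. camera_params takes no time and is no camera call.
- close_job(): hands the job in; it is judged then, once.
Trained networks look in the newest picture that a camera, given by its name, has taken for a name from the list of things; names that differ only in an ending like _2 or _b are one class to them, and where a whole thing is asked for, a point or a joint stands for the part that bears it (a point fixed in the world has none). Each returns a list of dicts, best first, with "score" (0 to 1); they miss things now and then, are a little off and sometimes report something else, mostly with a low value. They report only what shows in the picture. A call takes as long as a camera call. They do not tell look-alikes from the thing itself.
- find_in(query, camera): "xy" ([column, row] in pixels, amid what is visible of it).
- cut_out(query, camera): "region" (420x560 bool, what is visible of it) and "xy" ([column, row] in pixels, amid what is visible of it).
- pinpoint(query, camera): "xy" ([column, row] in pixels: a listed point, or the origin of a listed thing).
The state is a dict: "time": time; "q": joint angles; "dq": joint speeds; "joint_torque": joint torques, N m; "ee_pos": TCP position; "eef_rot": TCP orientation; "ft_force": force on the tool from outside, world axes, zero at the start; "moment": the same for the moment, N m; "width": opening from 0.0 (shut) to 1.0 (fully open); "grasp_force": force on a finger pad.
Only numpy, scipy, OpenCV 4.12 (cv2) and the standard library are available. Lean on these libraries where they do the work, as an engineer would, in place of code of your own. Each camera call takes 0.05 s, during which the arm holds its last target. There are 200 camera calls.

## Task

Start a rinse of the inked printing blocks: put every block from the bench level into a compartment of its own in the rinse tray, set the clear hood squarely down over the tray and swing the red clamp right down over it. Only when it is clamped, crank the red handwheel counter-clockwise until you feel it stop fully open, then turn it back a quarter turn and let go. Leave the ink tin, the bowl and the sponge where they are.

Things in the scene. Friction and masses are not known exactly. Their poses are not given: they have to be found in the camera images.
- tray_floor (a point): Rinse tray, fixed: grey plate 200 x 160 mm, its top 6 mm above the bench. Black rim (outside 128 x 112 mm) and cross rib, 4 mm thick, 7 mm high, make four compartments 58 (x) x 50 (y) mm centred at x = +-31, y = +-27 mm. Point: middle of the compartments on the plate's top; x is the long way, to the clamp post; z up.
- clamp_pivot (a point): Hinge of the hood clamp, its line along the tray's y, 61 mm above the plate at tray x = +95 mm, y = 0, axes as the tray. It sits on a steel post 16 (x) x 30 (y) mm that stands on the plate, 50 mm high.
- clamp (a joint): Clamp arm angle, rad. 0 = down: arm level, pointing to the tray's -x, 2 mm clear of the seated hood; 1.57 = straight up; grows as it opens away from the tray, at most 2.0. Starts open. Stiff hinge, stays where left; about 2 N at the tip moves it.
- clamp_tip (a point): Free end of the clamp arm, mid-thickness: a steel bar 78 mm long from the hinge, 16 mm wide, 10 mm thick, with a red grip 36 mm long, 13 mm thick at this end.
- hood_handle (a point): Loose clear hood, blue edges, 0.3 kg: box open below, outside 146 (x) x 130 (y) x 52 mm high, walls 4 mm. Point: centre of its blue bar handle, along the hood's y, 70 mm long, 16 x 16 mm, 80 mm above the hood's lower edge, 20 mm gap under it. It seats on the tray's plate around the rim, long way along the tray's x, either way round, about 5 mm play.
- valve_axis (a point): Gate valve, fixed: brass body on a steel flange (radius 40 mm) with a level red handwheel on a vertical axis. Point: centre of the wheel, 100 mm above the bench; z up. Rim: mean radius 55 mm, 12 mm thick.
- valve (a joint): Angle of the handwheel, rad: counter-clockwise from above opens and counts up. 0 = shut; starts between 0 and 3. A hard stop about three turns from shut ends it when fully open. Turning takes 2 to 3 N at the crank handle; it stays where left.
- crank_mid (a point): Centre of the black crank handle on the wheel's rim: upright cylinder, 20 mm diameter, 44 mm high, spinning freely on its pin, 55 mm from the wheel's axis, 132 mm above the bench, its lower end 4 mm above the rim. Goes round with the wheel.
- ink_tin: Bystander: black ink tin, 76 mm diameter, 85 mm high; origin at the centre of its underside. Leave alone.
- red_bowl: Bystander: red bowl, 110 mm diameter, 50 mm high; origin at the centre of its underside. Leave alone.
- sponge_block: Bystander: yellow sponge 90 x 60 x 35 mm; origin at the centre of its underside. Leave alone.
- block1_mid (a point): Loose hand-printing block, pale wood with a red inked face on top, 50 (x) x 25 (y) x 36 mm high, 60 g; this point is its centre, 18 mm above its underside; x runs along its length, z up out of the inked face. Two to four of the four blocks are there; None from the start = not there.
- block2_mid (a point): Loose hand-printing block, pale wood with a yellow inked face on top, 50 (x) x 25 (y) x 36 mm high, 60 g; this point is its centre, 18 mm above its underside; x runs along its length, z up out of the inked face. Two to four of the four blocks are there; None from the start = not there.
- block3_mid (a point): Loose hand-printing block, pale wood with a green inked face on top, 50 (x) x 25 (y) x 36 mm high, 60 g; this point is its centre, 18 mm above its underside; x runs along its length, z up out of the inked face. Two to four of the four blocks are there; None from the start = not there.
- block4_mid (a point): Loose hand-printing block, pale wood with a blue inked face on top, 50 (x) x 25 (y) x 36 mm high, 60 g; this point is its centre, 18 mm above its underside; x runs along its length, z up out of the inked face. Two to four of the four blocks are there; None from the start = not there.
Not all that is in view belongs to the job. There is more than one size of the part that bears valve_axis; the job needs the largest.

How it is judged:
By the outcome, as a careful person would: the job done as asked, in the order asked, and still so for the second after the job is handed in, with the robot touching nothing.
Of block1, block2, block3, block4 only 2 to 4 are there at a start; the rules pass over those that are not, and their reading is None.
At some moment in a run one of block1, block2, block3, block4 may be knocked a few centimetres aside while the robot is not near it.
Once in a run the grip may slacken for a moment while it holds something.
It also fails if it takes over 210 s, if anything falls off the work surface, if the arm or the gripper's body presses on something with over 40 N, if the wrist force passes 120 N, or if a joint passes its speed limit or range.

## Working session

There is one attempt and no reset: what is moved stays moved. The work goes in short steps, Python scripts to look and compute and a tool call to move; the robot and the scene stay as the last step left them, time stands still between calls to the robot, and variables do not carry over. Pictures are saved under pics/ and viewed, at most 14 in all, crops included, and the job is handed in when it is done.

Besides the shell and the picture viewer there is one more tool, called after ">>>" as name(argument=value, ...), one argument or row to a line, values as JSON. apply_moves: Moves the arm, as the interface text tells. Its arguments: {"type":"object","properties":{"increments":{"type":"string"},"force":{"type":"number"}},"required":["increments"]}

```bash
ls; mkdir -p pics; python3 - <<'E'
from plant import *
import cv2,numpy as np
for n in("scene","top"):
    p,d=snapshot(n); cv2.imwrite(f"pics/{n}0.png",p[:,:,::-1]); np.save(f"{n}0.npy",d)
    c=camera_params(n); print(n,c)
print(state())
E
```

```text
pics
scene {'intrinsics': array([[489.35212643,   0.        , 269.54603791],
       [  0.        , 489.35212643, 207.71009106],
       [  0.        ,   0.        ,   1.        ]]), 'cam_to_world': array([[ 6.32000220e-01, -6.02759905e-01,  4.87089539e-01,
         1.30666594e+03],
       [ 7.74939265e-01,  4.86110935e-01, -4.03937241e-01,
        -5.89363346e+02],
       [ 6.69762183e-03,  6.32753234e-01,  7.74324536e-01,
         1.25287378e+03],
       [ 0.00000000e+00,  0.00000000e+00,  0.00000000e+00,
         1.00000000e+00]])}
top {'intrinsics': array([[512.70767783,   0.        , 276.12867697],
       [  0.        , 512.70767783, 208.46263538],
       [  0.        ,   0.        ,   1.        ]]), 'cam_to_world': array([[ 7.82483316e-03,  9.97127985e-01, -7.53296315e-02,
         4.56897730e+02],
       [-9.99918004e-01,  7.03854159e-03, -1.06978455e-02,
         2.79195060e+00],
       [-1.01369104e-02,  7.54071637e-02,  9.97101300e-01,
         1.31530851e+03],
       [ 0.00000000e+00,  0.00000000e+00,  0.00000000e+00,
         1.00000000e+00]])}
{'time': 0.1, 'q': array([-1.21416696,  0.33387422,  0.03988234,  1.46622969, -0.01342506,
        1.34330502, -0.05848422]), 'dq': array([-0.00125559, -0.00217565, -0.00268263, -0.00307335,  0.00014181,
       -0.00170462,  0.00072078]), 'joint_torque': array([ 5.72845282e-03, -6.60012889e+01,  1.37165163e+00, -4.06475902e+01,
        1.71453593e-02,  8.88832554e-03, -7.14378871e-05]), 'ee_pos': array([285.96797232, 583.24015208, 238.46542635]), 'eef_rot': array([-7.09793644e-01, -3.06008180e+00,  2.39781001e-03]), 'ft_force': array([ 0.4212333 ,  0.19368872, -0.26077681]), 'moment': array([-0.08816053,  0.01980387, -0.00034004]), 'grasp_force': 0.0, 'width': 1.000746069387936}
```

View pics/scene0.png

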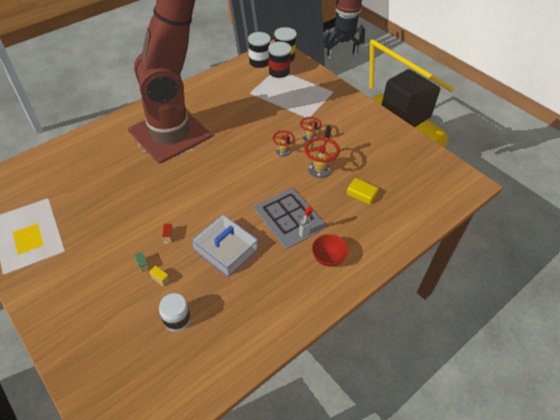

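View pics/top0.png

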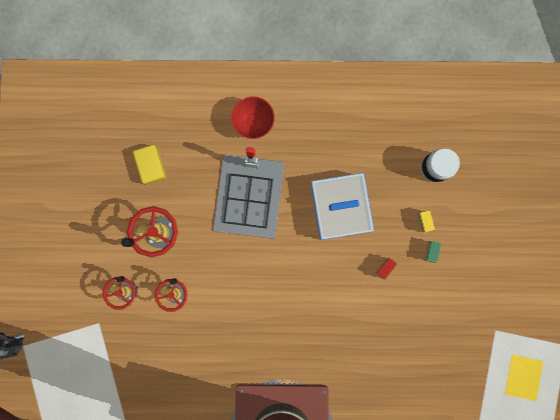

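```bash
cat > h.py <<'E'
from plant import *
import cv2,numpy as np
from scipy.spatial.transform import Rotation as Ro
np.set_printoptions(precision=2,suppress=True)
def bp(n,uv,z):
    c=camera_params(n);K=c["intrinsics"];T=c["cam_to_world"]
    uv=np.atleast_2d(np.asarray(uv,float))
    r=np.c_[(uv-K[:2,2])/K[0,0],np.ones(len(uv))]*[1,-1,-1]
    r=r@T[:3,:3].T; o=T[:3,3]
    return o+r*((z-o[2])/r[:,2])[:,None]
def pj(n,P):
    c=camera_params(n);K=c["intrinsics"];T=c["cam_to_world"]
    q=(np.atleast_2d(P)-T[:3,3])@T[:3,:3]*[1,-1,-1]
    return q[:,:2]/q[:,2:]*K[0,0]+K[:2,2]
def pc(n,d):
    c=camera_params(n);K=c["intrinsics"];T=c["cam_to_world"]
    v,u=np.mgrid[:420,:560]
    q=np.stack([(u-K[0,2])/K[0,0]*d,-(v-K[1,2])/K[0,0]*d,-d],-1)
    return q@T[:3,:3].T+T[:3,3]
def rect(n,mask,z):
    """outline of the mask, back-projected to the plane z: centre, sides, yaw of long side (deg)"""
    c=max(cv2.findContours(mask.astype(np.uint8),cv2.RETR_EXTERNAL,cv2.CHAIN_APPROX_NONE)[0],key=cv2.contourArea)
    P=bp(n,c[:,0],z)[:,:2].astype(np.float32)
    (x,y),(a,b),t=cv2.minAreaRect(P)
    if a<b:a,b,t=b,a,t+90
    return np.array([x,y,a,b,(t+90)%180-90])
HUE={"red":((0,6),(172,180)),"yellow":((20,34),),"green":((65,90),),"blue":((100,125),)}
def col(p,name,s=110,v=50):
    h=cv2.cvtColor(p,cv2.COLOR_RGB2HSV)
    return sum(cv2.inRange(h,(a,s,v),(b,255,255)) for a,b in HUE[name])>0
def tcp():
    s=state(); R=Ro.from_rotvec(s["eef_rot"]); x=R.as_matrix()[:,0]
    print("t%.1f"%s["time"],"tcp",s["ee_pos"],"yawx %.1f"%np.degrees(np.arctan2(x[1],x[0])),"tilt %.2f"%np.degrees(np.arccos(-R.as_matrix()[2,2])),"F",s["ft_force"],"w %.2f gf %.1f"%(s["width"],s["grasp_force"]))
    return s,R
def goto(pos,yaw=None,start=None):
    """increments (turn deg, shift mm) from measured pose (or start=(pos,yaw)) to pos, tool down, tool x at yaw deg"""
    if start is None:
        s=state();p0=s["ee_pos"];R0=Ro.from_rotvec(s["eef_rot"])
    else: p0=np.array(start[0],float);R0=Ro.from_euler("z",start[1],degrees=True)*Ro.from_euler("x",180,degrees=True)
    if yaw is None: x=R0.as_matrix()[:,0];yaw=np.degrees(np.arctan2(x[1],x[0]))
    R1=Ro.from_euler("z",yaw,degrees=True)*Ro.from_euler("x",180,degrees=True)
    w=(R0.inv()*R1).as_rotvec(degrees=True)
    return np.r_[w,R0.inv().apply(np.array(pos)-p0)]
E
python3 - <<'E'
from h import *
pt,dt=snapshot("top");ps,ds=snapshot("scene")
things=["tray_floor","clamp_pivot","clamp_tip","hood_handle","valve_axis","crank_mid"]+["block%d_mid"%i for i in(1,2,3,4)]
Z=dict(tray_floor=6,clamp_pivot=67,hood_handle=80,valve_axis=100,crank_mid=132)
for t in things:
    for n in("top","scene"):
        r=pinpoint(t,n)
        z=Z.get(t,18)
        for q in r[:3 if 'valve' in t or 'crank' in t else 2]: print(t,n,"%.2f"%q["score"],np.array(q["xy"]),bp(n,q["xy"],z)[0])
tcp()
E
```

```text
tray_floor top 0.60 [247.6 200.2] [576.56  90.2    6.  ]
tray_floor scene 0.65 [286.6 214.7] [579.91  85.72   6.  ]
clamp_pivot top 0.83 [251.4 161.2] [667.38  77.94  67.  ]
clamp_pivot scene 0.87 [303.  219.2] [660.55  80.46  67.  ]
clamp_tip top 0.67 [249.7 149.7] [705.36  85.58  18.  ]
clamp_tip scene 0.59 [308.7 209. ] [614.06 150.58  18.  ]
hood_handle top 0.93 [345.  204.8] [ 560.27 -150.17   80.  ]
hood_handle top 0.30 [425.8 222.3] [ 519.4  -344.09   80.  ]
hood_handle scene 0.97 [226.6 233.2] [ 564.56 -138.42   80.  ]
valve_axis top 0.83 [151.9 232.4] [489.62 310.4  100.  ]
valve_axis top 0.66 [166.8 293.2] [346.95 271.52 100.  ]
valve_axis top 0.65 [119.7 294.7] [342.48 382.58 100.  ]
valve_axis scene 0.86 [326.5 153.2] [518.46 309.7  100.  ]
valve_axis scene 0.86 [311.  120.8] [364.32 379.68 100.  ]
valve_axis scene 0.59 [284.5 137.6] [371.95 249.43 100.  ]
crank_mid top 0.58 [175.6 279.8] [380.48 244.93 132.  ]
crank_mid top 0.54 [121.1 278.2] [383.06 370.51 132.  ]
crank_mid scene 0.59 [328.1 133. ] [472.96 355.92 132.  ]
crank_mid scene 0.59 [286.5 138.9] [406.93 227.24 132.  ]
crank_mid scene 0.40 [315.5 123. ] [408.7  357.17 132.  ]
block1_mid top 0.64 [382.9 264.5] [ 415.66 -252.57   18.  ]
block1_mid scene 0.65 [170.1 230.6] [ 406.02 -246.3    18.  ]
block2_mid top 0.48 [426.7 220. ] [ 528.37 -363.84   18.  ]
block2_mid scene 0.74 [158.1 273.3] [ 517.19 -356.5    18.  ]
block2_mid scene 0.52 [321.6 150. ] [439.33 371.16  18.  ]
block3_mid top 0.64 [430.8 252.3] [ 447.15 -372.96   18.  ]
block3_mid scene 0.52 [142.1 261.3] [ 451.13 -371.89   18.  ]
block3_mid scene 0.20 [162.1 275.6] [ 531.3 -351.5   18. ]
t1.2 tcp [286.12 583.61 239.31] yawx 153.9 tilt 0.00 F [-0.51 -0.31  0.34] w 1.00 gf 0.0
```

```bash
python3 - <<'E'
from h import *
p,d=snapshot("top"); P=pc("top",d)
for c,b in (("red",(370,250,405,285)),("yellow",(415,205,440,238)),("green",(420,237,446,266)),("blue",(325,195,365,215))):
    m=np.zeros((420,560),bool);x0,y0,x1,y1=b
    m[y0:y1,x0:x1]=col(p,c)[y0:y1,x0:x1]
    m=m&(P[...,2]>(25 if c!="blue" else 65)); print(c,m.sum(),rect("top",m,36 if c!="blue" else 88),"z",np.median(P[m][:,2]))
r=cut_out("hood_handle","top")[0];m=r["region"];print("hood",m.sum(),rect("top",m,52),r["score"])
h=cv2.cvtColor(p,cv2.COLOR_RGB2HSV)
m=np.zeros((420,560),bool);m[150:245,205:292]=(h[...,1]<60)[150:245,205:292]&(abs(P[...,2]-6)<12)[150:245,205:292]
m=cv2.morphologyEx(m.astype(np.uint8),cv2.MORPH_OPEN,np.ones((3,3)))
print("tray",m.sum(),rect("top",m,6))
m=np.zeros((420,560),bool);m[165:235,215:285]=(h[...,2]<45)[165:235,215:285]
print("rim",m.sum(),rect("top",m,13))
m=np.zeros((420,560),bool);m[200:262,122:185]=col(p,"red")[200:262,122:185]
c=max(cv2.findContours(m.astype(np.uint8),0,1)[0],key=cv2.contourArea)
e=cv2.fitEllipse(cv2.convexHull(c));print("wheel",e,bp("top",e[0],100))
big=cv2.resize(p[140:265,110:295],None,fx=4.3,fy=4.3,interpolation=cv2.INTER_CUBIC);cv2.imwrite("pics/c1.png",big[:,:,::-1])
E
```

```text
red 202 [ 407.45 -257.84   49.25   24.74  -38.34] z 35.73587431089277
yellow 224 [ 524.89 -358.55   49.82   28.47   13.28] z 35.47419992110474
green 57 [ 438.97 -369.89   17.99   14.     82.32] z 35.69692711129255
blue 182 [ 559.62 -145.7    69.82   15.12  -80.6 ] z 87.17967887817656
hood 3261 [ 559.7  -146.63  148.29  136.4     9.56] 0.97
tray 4661 [587.42  88.33 199.26 159.94  -6.73]
rim 15 [529.99 149.32   0.     0.     0.  ]
wheel ((152.0146942138672, 231.254638671875), (49.478240966796875, 50.214412689208984), 31.13908576965332) [[492.34 310.2  100.  ]]
```

View pics/c1.png

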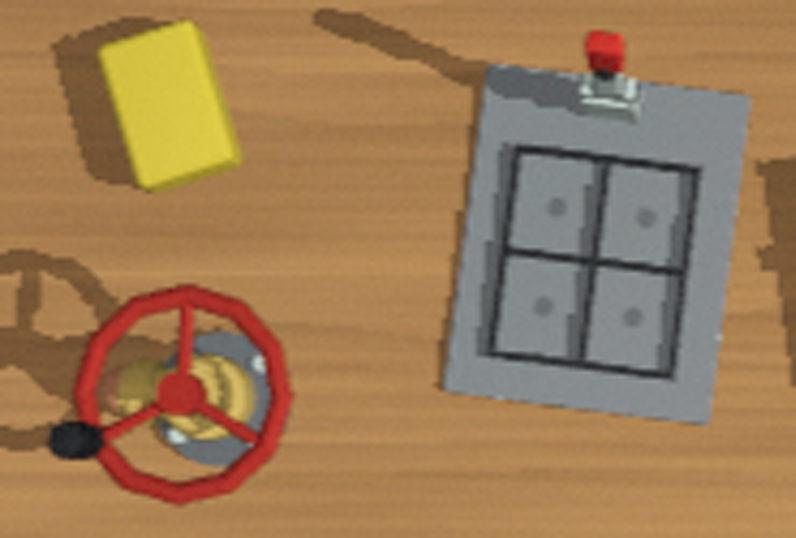

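```bash
python3 - <<'E'
from h import *
p,d=snapshot("top"); P=pc("top",d)
h=cv2.cvtColor(p,cv2.COLOR_RGB2HSV)
print(h[252,433],h[248,434])
m=np.zeros((420,560),bool);m[237:266,420:446]=((h[...,0]>55)&(h[...,0]<100)&(h[...,1]>50))[237:266,420:446]
print(m.sum(),rect("top",m,36))
r=rect("top",m,36)
print(bp("top",[247.9,200.5],13))
print(goto([407.5,-257.8,180],57.8),goto([407.5,-257.8,180],-38.3,start=([407.5,-257.8,180],57.8)))
tcp()
E
```

```text
[ 75 113 136] [ 75 114 136]
192 [ 449.73 -374.36   48.33   23.88  -12.95]
[[575.15  88.96  13.  ]]
[  -0.      0.     96.08 -479.39 -702.03   59.34] [ 0.  -0.  96.1  0.   0.   0. ]
t1.4 tcp [286.14 583.59 239.31] yawx 153.9 tilt 0.00 F [ 1.07  1.36 -1.2 ] w 1.00 gf 0.0
```

```bash
python3 - <<'E'
from h import *
A=[560,150,240]
print(goto(A,105,start=([286.1,583.6,239.3],153.9)))
print(goto([407.5,-257.8,150],-38.3,start=(A,105)))
E
```

```text
[   0.     -0.     48.9  -436.73 -268.89   -0.7 ]
[   0.     -0.    143.3  -354.43 -252.85   90.  ]
```

>>> apply_moves(
  increments="0 0 49 -430 -260 0 -1;0 0 49 -430 -260 0 -1;0 0 49 -430 -260 0 -1;0 0 49 -430 -260 0 -1;0 0 49 -430 -260 0 -1;0 0 49 -430 -260 0 -1;0 0 49 -430 -260 0 -1;0 0 49 -430 -260 0 -1;0 0 49 -430 -260 0 -1;0 0 49 -430 -260 0 -1;0 0 49 -430 -260 0 -1;0 0 49 -430 -260 0 -1",
  force=30,
)

```text
time: 2.35
ee_pos: [557.2, 161.1, 239.7]
eef_rot: [1.915, 2.491, 0.001]
ft_force: [1.2, 0.5, -0.4]
width: 0.996
grasp_force: 0.0
```

>>> apply_moves(
  increments="0 0 72 -355 -255 40 -1;0 0 72 -355 -255 40 -1;0 0 72 -355 -255 40 -1;0 0 72 -355 -255 40 -1;0 0 72 -355 -255 40 -1;0 0 72 -355 -255 40 -1;0 0 72 -355 -255 40 -1;0 0 72 -355 -255 40 -1;0 0 72 -355 -255 40 -1;0 0 72 -355 -255 40 -1;0 0 72 -355 -255 40 -1;0 0 72 -355 -255 40 -1",
)

```text
time: 3.35
ee_pos: [398.5, -250.6, 199.4]
eef_rot: [3.016, 0.876, 0.0]
ft_force: [0.4, 0.3, 0.1]
width: 0.998
grasp_force: 0.0
```

```bash
python3 - <<'E'
from h import *
tcp();print(state()["q"])
p,d=snapshot("top");P=pc("top",d)
m=col(p,"red")&(abs(P[...,2]-36)<6);m[:, :300]=0;print(m.sum(),rect("top",m,36))
print(goto([407.5,-257.8,80],-38.3))
E
```

```text
t3.4 tcp [ 398.47 -250.61  199.43] yawx 32.4 tilt 0.04 F [0.36 0.32 0.06] w 1.00 gf 0.0
[-0.38 -0.06  0.83  1.97  0.05  1.21 -0.57]
188 [ 407.49 -257.82   48.53   24.04  -38.12]
[ -0.01  -0.03  70.89   1.12  12.36 119.46]
```

>>> apply_moves(
  increments="0 0 71 1 12 110 -1;0 0 71 1 12 110 -1;0 0 71 1 12 110 -1;0 0 71 1 12 110 -1;0 0 71 1 12 110 -1;0 0 71 1 12 110 -1;0 0 71 1 12 110 -1;0 0 71 1 12 110 -1;0 0 71 1 12 110 -1;0 0 71 1 12 110 -1;0 0 71 1 12 140 -1;0 0 71 1 12 160 -1",
)

```text
time: 4.4
ee_pos: [410.1, -253.4, 38.5]
eef_rot: [-2.969, 1.022, -0.002]
ft_force: [0.3, 0.9, 0.1]
width: 0.998
grasp_force: 0.0
```

>>> apply_moves(
  increments="0 0 0 0 0 20 -1;0 0 0 0 0 20 -1;0 0 0 0 0 20 1;0 0 0 0 0 20 1;0 0 0 0 0 20 1;0 0 0 0 0 20 1;0 0 0 0 0 20 1;0 0 0 0 0 20 1;0 0 0 0 0 20 1;0 0 0 0 0 20 1",
  force=40,
)

```text
time: 5.23
ee_pos: [409.3, -255.3, 20.3]
eef_rot: [-2.969, 1.025, -0.002]
ft_force: [-1.6, 1.8, 7.3]
width: 0.285
grasp_force: 39.5
```

```bash
python3 - <<'E'
from h import *
tcp()
O=np.array([576.5,89.3,0]);T=Ro.from_euler("z",-6.7,degrees=True)
cur=state()["ee_pos"]
for n,v in dict(A=(31,-27),B=(-31,-27),C=(31,27),D=(-31,27)).items():
    g=O+T.apply([v[0],v[1],0]);print(n,g, goto([g[0],g[1],90],-6.7,start=([cur[0],cur[1],110],-38.3)))
E
```

```text
t5.2 tcp [ 409.28 -255.26   20.25] yawx -38.1 tilt 0.09 F [-1.58  1.75  7.34] w 0.28 gf 39.5
A [604.14  58.87   0.  ] [   0.      0.    -31.6   -41.77 -367.28   20.  ]
B [542.56  66.1    0.  ] [   0.      0.    -31.6   -94.58 -334.8    20.  ]
C [610.44 112.5    0.  ] [   0.      0.    -31.6   -70.07 -413.28   20.  ]
D [548.86 119.73   0.  ] [   0.      0.    -31.6  -122.87 -380.79   20.  ]
```

>>> apply_moves(
  increments="0 0 0 0 0 -30 1;0 0 0 0 0 -70 1;0 0 0 0 0 -90 1;0 0 -32 -124 -382 -90 1;0 0 -32 -124 -382 -90 1;0 0 -32 -124 -382 -90 1;0 0 -32 -124 -382 -90 1;0 0 -32 -124 -382 -90 1;0 0 -32 -124 -382 -90 1;0 0 -32 -124 -382 -90 1;0 0 -32 -124 -382 -90 1;0 0 -32 -124 -382 -90 1",
)

```text
time: 6.23
ee_pos: [538.0, 99.2, 109.8]
eef_rot: [-3.136, 0.167, -0.001]
ft_force: [1.5, 0.2, 0.0]
width: 0.282
grasp_force: 39.7
```

```bash
python3 - <<'E'
from h import *
tcp()
print(goto([549.1,121.7,26.5],-6.7))
E
```

```text
t6.2 tcp [537.98  99.21 109.8 ] yawx -6.1 tilt 0.06 F [1.46 0.2  0.  ] w 0.28 gf 39.7
[ -0.05  -0.03   0.59   8.63 -23.47  83.32]
```

>>> apply_moves(
  increments="0 0 0.6 8.6 -23.5 40 1;0 0 0.6 8.6 -23.5 60 1;0 0 0.6 8.6 -23.5 75 1;0 0 0.6 8.6 -23.5 82.5 1;0 0 0.6 8.6 -23.5 82.5 1;0 0 0.6 8.6 -23.5 82.5 0.1;0 0 0.6 8.6 -23.5 82.5 0.1;0 0 0.6 8.6 -23.5 82.5 0.1;0 0 0.6 8.6 -23.5 82.5 0.1",
)

```text
time: 6.98
ee_pos: [548.9, 119.3, 27.4]
eef_rot: [-3.136, 0.184, -0.001]
ft_force: [0.5, -0.1, -0.0]
width: 0.449
grasp_force: 0.0
```

>>> apply_moves(
  increments="0 0 0 0 0 -20 0.1;0 0 0 0 0 -60 0.1;0 0 0 0 0 -80 0;0 0 0 0 0 -80 0",
)

```text
time: 7.32
ee_pos: [551.4, 119.7, 111.7]
eef_rot: [-3.133, 0.185, -0.01]
ft_force: [0.2, 0.1, -0.3]
width: 0.501
grasp_force: 0.0
```

```bash
python3 - <<'E'
from h import *
tcp()
p,d=snapshot("top");P=pc("top",d)
h=cv2.cvtColor(p,cv2.COLOR_RGB2HSV)
ok=(abs(P[...,2]-36)<6);ok[:,:380]=0
m=col(p,"yellow")&ok;y=rect("top",m,36);print(y)
m=(h[...,0]>55)&(h[...,0]<100)&(h[...,1]>50)&ok;g=rect("top",m,36);print(g)
s,sd=snapshot("scene")
S=pc("scene",sd);m=col(s,"red")&(abs(S[...,2]-42)<6);m[:,:255]=0;m[:,300:]=0;print("red",m.sum(),rect("scene",m,42))
cv2.imwrite("pics/s1.png",cv2.resize(s[150:300,170:370],None,fx=4,fy=4)[:,:,::-1])
print(goto([y[0],y[1],110],y[4]),goto([g[0],g[1],110],g[4]))
E
```

```text
t7.3 tcp [551.41 119.65 111.66] yawx -6.8 tilt 0.41 F [ 0.17  0.14 -0.27] w 0.50 gf 0.0
[ 525.01 -359.12   49.81   27.25   13.19]
[ 449.45 -374.3    48.91   23.88  -12.95]
red 88 [551.07 118.63  49.93  23.81  -2.94]
[ -0.08  -0.11 -19.89  31.99 478.35  -2.94] [ -0.1   -0.08   6.24 -41.29 502.26  -3.09]
```

View pics/s1.png

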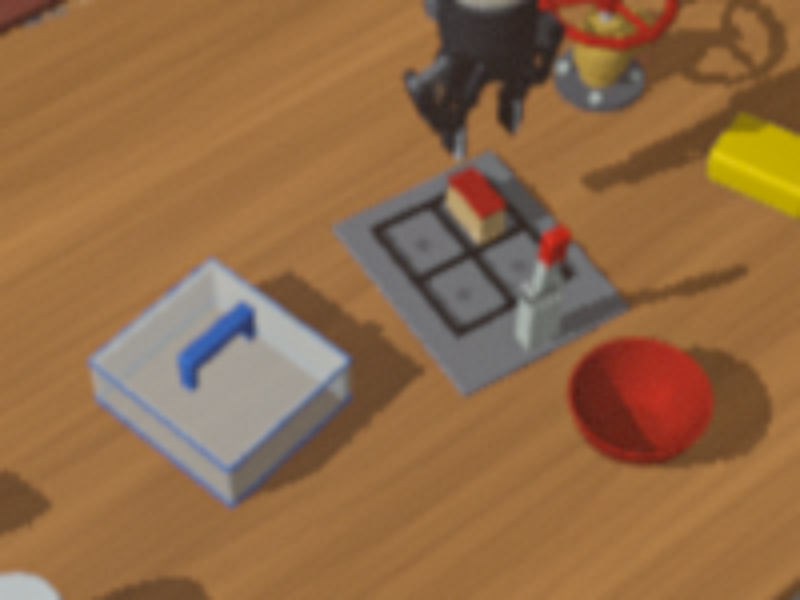

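>>> apply_moves(
  increments="0 0 -20 32 478 -10 -1;0 0 -20 32 478 -10 -1;0 0 -20 32 478 -10 -1;0 0 -20 32 478 -10 -1;0 0 -20 32 478 -10 -1;0 0 -20 32 478 -10 -1;0 0 -20 32 478 -10 -1;0 0 -20 32 478 -10 -1;0 0 -20 32 478 -10 -1;0 0 -20 32 478 -10 -1;0 0 -20 32 478 -10 -1;0 0 -20 32 478 -10 -1",
)

```text
time: 8.42
ee_pos: [521.9, -364.2, 115.8]
eef_rot: [3.12, 0.356, -0.003]
ft_force: [-1.0, -0.4, 0.1]
width: 0.998
grasp_force: 0.0
```

```bash
python3 - <<'E'
from h import *
tcp()
print(goto([525,-358.8,20],13.2))
p,d=snapshot("top");P=pc("top",d)
ok=(abs(P[...,2]-42)<8)
m=col(p,"red")&ok;m[:, :210]=0;m[:,290:]=0;m[:165]=0;print("red",m.sum(),rect("top",m,42),np.median(P[m][:,2]))
E
```

```text
t8.4 tcp [ 521.87 -364.19  115.8 ] yawx 13.0 tilt 0.15 F [-0.98 -0.38  0.09] w 1.00 gf 0.0
[ 0.07  0.13 -0.16  4.49 -4.67 95.79]
red 184 [547.79 118.14  49.48  22.93  -7.29] 41.95580266736579
```

>>> apply_moves(
  increments="0 0 0 4.5 -4.7 40 -1;0 0 0 4.5 -4.7 70 -1;0 0 0 4.5 -4.7 85 -1;0 0 0 4.5 -4.7 96 -1;0 0 0 4.5 -4.7 96 -1;0 0 0 4.5 -4.7 96 1;0 0 0 4.5 -4.7 96 1;0 0 0 4.5 -4.7 96 1;0 0 0 4.5 -4.7 96 1;0 0 0 4.5 -4.7 96 1;0 0 0 4.5 -4.7 96 1;0 0 0 4.5 -4.7 96 1",
)

```text
time: 9.47
ee_pos: [528.5, -353.9, 22.0]
eef_rot: [3.12, 0.363, 0.003]
ft_force: [-0.2, 0.3, 7.0]
width: 0.285
grasp_force: 40.6
```

>>> apply_moves(
  increments="0 0 0 0 0 -30 1;0 0 0 0 0 -70 1;0 0 0 0 0 -100 1",
)

```text
time: 9.72
ee_pos: [527.6, -353.8, 123.0]
eef_rot: [3.12, 0.362, -0.0]
ft_force: [0.8, -0.6, -1.1]
width: 0.281
grasp_force: 39.7
```

```bash
python3 - <<'E'
from h import *
tcp()
O=np.array([576.5,89.3,0]);T=Ro.from_euler("z",-6.7,degrees=True)
g=O+T.apply([31,-28,0]);print(g,goto([g[0],g[1],120],-6.7))
E
```

```text
t9.7 tcp [ 527.58 -353.77  122.99] yawx 13.3 tilt 0.03 F [ 0.82 -0.62 -1.09] w 0.28 gf 39.7
[604.02  57.87   0.  ] [   0.03    0.     19.95  168.78 -383.16    2.81]
```

>>> apply_moves(
  increments="0 0 20 173 -381.6 3 1;0 0 20 173 -381.6 3 1;0 0 20 173 -381.6 3 1;0 0 20 173 -381.6 3 1;0 0 20 173 -381.6 3 1;0 0 20 173 -381.6 3 1;0 0 20 173 -381.6 3 1;0 0 20 173 -381.6 3 1;0 0 20 173 -381.6 3 1;0 0 20 173 -381.6 3 1;0 0 20 173 -381.6 3 1;0 0 20 173 -381.6 3 1",
)

```text
time: 10.72
ee_pos: [608.6, 62.1, 117.4]
eef_rot: [-3.136, 0.174, 0.001]
ft_force: [-0.3, -0.4, -1.8]
width: 0.283
grasp_force: 39.7
```

```bash
python3 - <<'E'
from h import *
tcp()
print(goto([608.5,57.3,28],-6.7))
p,d=snapshot("scene")
S=pc("scene",d);m=col(p,"yellow")&(S[...,2]>60);m[:,:250]=0
m[:,340:]=0;m[180:]=0;print(m.sum(), np.median(S[m],0) if m.sum() else 0, rect("scene",m,137) if m.sum()>5 else 0)
E
```

```text
t10.7 tcp [608.57  62.14 117.44] yawx -6.3 tilt 0.05 F [-0.27 -0.45 -1.82] w 0.28 gf 39.7
[-0.04  0.03  0.36  0.52  4.89 89.44]
52 [497.45 309.71  75.01] [540.56 259.94  32.88  18.1   37.67]
```

>>> apply_moves(
  increments="0 0 0 0 0 20 1;0 0 0 0 0 40 1;0 0 0 0 0 50 1;0 0 0 0 0 50 1;0 0 0 0 0 50 1;0 0 0 0 0 50 1",
)

```text
time: 11.27
ee_pos: [609.1, 56.8, 68.9]
eef_rot: [-3.136, 0.186, -0.002]
ft_force: [0.9, -0.2, -1.3]
width: 0.283
grasp_force: 46.0
```

```bash
python3 - <<'E'
from h import *
tcp()
print(goto([608.5,57.3,28],-6.7))
E
```

```text
t11.3 tcp [609.06  56.81  68.91] yawx -6.8 tilt 0.07 F [ 0.91 -0.16 -1.34] w 0.28 gf 46.0
[-0.01 -0.06 -0.08 -0.66 -0.41 40.91]
```

>>> apply_moves(
  increments="0 0 0 -0.5 -0.5 25 1;0 0 0 -0.5 -0.5 38 1;0 0 0 -0.5 -0.5 41 1;0 0 0 -0.5 -0.5 41 1;0 0 0 -0.5 -0.5 41 1;0 0 0 -0.5 -0.5 41 0.1;0 0 0 -0.5 -0.5 41 0.1;0 0 0 -0.5 -0.5 41 0.1;0 0 0 -0.5 -0.5 41 0.1",
)

```text
time: 12.02
ee_pos: [608.1, 58.2, 26.9]
eef_rot: [3.136, -0.184, 0.0]
ft_force: [0.5, 0.6, 0.2]
width: 0.452
grasp_force: 0.0
```

>>> apply_moves(
  increments="0 0 0 0 0 -20 0.1;0 0 0 0 0 -60 0.1;0 0 0 0 0 -85 0;0 0 0 0 0 -85 0;0 0 0 0 0 -85 0;0 0 0 0 0 -85 0",
)

```text
time: 12.52
ee_pos: [607.7, 58.5, 111.3]
eef_rot: [-3.136, 0.183, 0.001]
ft_force: [0.1, -0.1, -0.9]
width: 0.501
grasp_force: 0.0
```

```bash
python3 - <<'E'
from h import *
tcp()
p,d=snapshot("top");P=pc("top",d)
h=cv2.cvtColor(p,cv2.COLOR_RGB2HSV)
ok=(abs(P[...,2]-36)<6);ok[:,:380]=0
m=(h[...,0]>55)&(h[...,0]<100)&(h[...,1]>50)&ok;g=rect("top",m,36);print(g)
print(goto([g[0],g[1],115],g[4]))
E
```

```text
t12.5 tcp [607.66  58.49 111.31] yawx -6.7 tilt 0.04 F [ 0.11 -0.1  -0.92] w 0.50 gf 0.0
[ 449.73 -374.36   48.33   23.88  -12.95]
[   0.03    0.09    6.25 -106.03  448.2    -3.89]
```

>>> apply_moves(
  increments="0 0 6.2 -106 448 -4 -1;0 0 6.2 -106 448 -4 -1;0 0 6.2 -106 448 -4 -1;0 0 6.2 -106 448 -4 -1;0 0 6.2 -106 448 -4 -1;0 0 6.2 -106 448 -4 -1;0 0 6.2 -106 448 -4 -1;0 0 6.2 -106 448 -4 -1;0 0 6.2 -106 448 -4 -1;0 0 6.2 -106 448 -4 -1;0 0 6.2 -106 448 -4 -1;0 0 6.2 -106 448 -4 -1",
)

```text
time: 13.57
ee_pos: [444.1, -382.6, 115.6]
eef_rot: [3.115, -0.37, -0.003]
ft_force: [-1.5, -0.5, 1.3]
width: 0.997
grasp_force: 0.0
```

>>> apply_moves(
  increments="0 0 0 0 0 20 -1;0 0 0 0 0 40 -1;0 0 0 0 0 50 -1;0 0 0 0 0 50 -1;0 0 0 0 0 50 -1;0 0 0 0 0 50 -1",
)

```text
time: 14.07
ee_pos: [450.6, -374.5, 66.4]
eef_rot: [3.121, -0.353, 0.0]
ft_force: [0.0, -0.8, 0.6]
width: 1.003
grasp_force: 0.0
```

```bash
python3 - <<'E'
from h import *
tcp()
p,d=snapshot("top");P=pc("top",d)
ok=(abs(P[...,2]-42)<8)
m=col(p,"yellow")&ok;m[:, :210]=0;m[:,290:]=0;r=rect("top",m,42);print("yel",m.sum(),r,np.median(P[m][:,2]))
T=Ro.from_euler("z",-6.7,degrees=True);print(T.inv().apply([r[0]-576.5,r[1]-89.3,0]))
print(goto([449.6,-374.3,20],-12.95))
E
```

```text
t14.1 tcp [ 450.62 -374.51   66.42] yawx -12.9 tilt 0.03 F [ 0.05 -0.84  0.6 ] w 1.00 gf 0.0
yel 196 [604.24  56.83  50.19  24.81  -6.55] 41.458764689967666
[ 31.34 -29.01   0.  ]
[ 0.03 -0.06  0.05 -1.36  0.02 46.71]
```

>>> apply_moves(
  increments="0 0 0 -1.3 0 30 -1;0 0 0 -1.3 0 46 -1;0 0 0 -1.3 0 46 -1;0 0 0 -1.3 0 46 1;0 0 0 -1.3 0 46 1;0 0 0 -1.3 0 46 1;0 0 0 -1.3 0 46 1;0 0 0 -1.3 0 46 1;0 0 0 -1.3 0 46 1;0 0 0 -1.3 0 46 1;0 0 0 -1.3 0 46 1",
)

```text
time: 15.03
ee_pos: [449.7, -374.4, 20.8]
eef_rot: [3.121, -0.353, 0.002]
ft_force: [0.5, 0.9, 6.6]
width: 0.279
grasp_force: 40.3
```

>>> apply_moves(
  increments="0 0 0 0 0 -30 1;0 0 0 0 0 -70 1;0 0 0 0 0 -100 1;0 0 0 0 0 -100 1;0 0 0 0 0 -100 1",
)

```text
time: 15.45
ee_pos: [450.1, -374.6, 121.7]
eef_rot: [3.121, -0.353, 0.006]
ft_force: [0.6, 0.1, -1.4]
width: 0.281
grasp_force: 39.5
```

```bash
python3 - <<'E'
from h import *
tcp()
print(goto([610.7,114.5,120],-6.7))
E
```

```text
t15.4 tcp [ 450.08 -374.6   121.67] yawx -12.9 tilt 0.21 F [ 0.62  0.05 -1.37] w 0.28 gf 39.5
[   0.03   -0.2    -6.2    47.35 -512.62    1.65]
```

>>> apply_moves(
  increments="0 0 -6.2 47 -512.5 2 1;0 0 -6.2 47 -512.5 2 1;0 0 -6.2 47 -512.5 2 1;0 0 -6.2 47 -512.5 2 1;0 0 -6.2 47 -512.5 2 1;0 0 -6.2 47 -512.5 2 1;0 0 -6.2 47 -512.5 2 1;0 0 -6.2 47 -512.5 2 1;0 0 -6.2 47 -512.5 2 1;0 0 -6.2 47 -512.5 2 1;0 0 -6.2 47 -512.5 2 1;0 0 -6.2 47 -512.5 2 1",
)

```text
time: 16.45
ee_pos: [604.3, 103.3, 116.4]
eef_rot: [3.136, -0.184, -0.003]
ft_force: [0.7, 0.2, 0.7]
width: 0.285
grasp_force: 39.6
```

>>> apply_moves(
  increments="0 0 0 0 -15 0 1;0 0 0 0 -15 20 1;0 0 0 0 -15 40 1;0 0 0 0 -15 50 1;0 0 0 0 -15 50 1;0 0 0 0 -15 50 1;0 0 0 0 -15 50 1",
)

```text
time: 17.03
ee_pos: [607.1, 115.5, 68.6]
eef_rot: [-3.136, 0.185, -0.001]
ft_force: [-0.0, -0.0, -0.4]
width: 0.283
grasp_force: 39.6
```

```bash
python3 - <<'E'
from h import *
tcp()
print(goto([610.7,114.5,27.3],-6.7))
E
```

```text
t17.0 tcp [607.09 115.47  68.59] yawx -6.8 tilt 0.04 F [-0.01 -0.05 -0.42] w 0.28 gf 39.6
[-0.01 -0.04 -0.07  3.68  0.54 41.29]
```

>>> apply_moves(
  increments="0 0 0 3.7 0.5 20 1;0 0 0 3.7 0.5 35 1;0 0 0 3.7 0.5 41 1;0 0 0 3.7 0.5 41 1;0 0 0 3.7 0.5 41 1;0 0 0 3.7 0.5 41 0.1;0 0 0 3.7 0.5 41 0.1;0 0 0 3.7 0.5 41 0.1;0 0 0 3.7 0.5 41 0.1",
)

```text
time: 17.78
ee_pos: [610.3, 115.1, 27.0]
eef_rot: [-3.136, 0.184, -0.0]
ft_force: [-0.6, 0.4, 0.0]
width: 0.453
grasp_force: 0.0
```

>>> apply_moves(
  increments="0 0 0 0 0 -20 0.1;0 0 0 0 0 -60 0.1;0 0 0 0 0 -95 0;0 0 0 0 0 -110 0;0 0 0 0 0 -110 0;0 0 0 0 0 -110 0",
)

```text
time: 18.28
ee_pos: [610.7, 115.3, 137.6]
eef_rot: [-3.135, 0.184, -0.002]
ft_force: [0.4, -0.1, -1.9]
width: 0.504
grasp_force: 0.0
```

```bash
python3 - <<'E'
from h import *
tcp()
p,d=snapshot("top");P=pc("top",d)
m=np.zeros((420,560),bool);m[195:215,325:365]=col(p,"blue")[195:215,325:365]
m&=P[...,2]>65;r=rect("top",m,88);print("handle",m.sum(),r)
s,sd=snapshot("scene");S=pc("scene",sd)
m=np.zeros((420,560),bool);m[222:250,210:242]=col(s,"blue")[222:250,210:242]
m&=S[...,2]>70;print("handle scene",m.sum(),rect("scene",m,88),S[m].mean(0))
print(goto([r[0],r[1],160],r[4]+90))
E
```

```text
t18.3 tcp [610.71 115.32 137.64] yawx -6.7 tilt 0.11 F [ 0.37 -0.09 -1.89] w 0.50 gf 0.0
handle 180 [ 559.81 -146.24   68.66   15.01  -80.11]
handle scene 112 [ 567.71 -150.87   73.2    19.24  -80.72] [ 572.26 -154.62   96.53]
[  0.01   0.1  -16.59 -18.89 265.45 -24.14]
```

>>> apply_moves(
  increments="0 0 -53 -9 130 -12 -1;0 0 -53 -9 130 -12 -1;0 0 -53 -9 130 -12 -1;0 0 -53 -9 130 -12 -1;0 0 -53 -9 130 -12 -1;0 0 -53 -9 130 -12 -1;0 0 -53 -9 130 -12 -1;0 0 -53 -9 130 -12 -1;0 0 -53 -9 130 -12 -1",
)

```text
time: 19.13
ee_pos: [585.3, -13.1, 147.4]
eef_rot: [-2.887, -1.238, 0.004]
ft_force: [1.1, -0.5, -0.3]
width: 1.001
grasp_force: 0.0
```

```bash
python3 - <<'E'
from h import *
tcp()
print(goto([560,-146.3,160],99.7))
p,d=snapshot("top");P=pc("top",d);h=cv2.cvtColor(p,cv2.COLOR_RGB2HSV)
ok=(abs(P[...,2]-42)<8)
ok[:, :210]=0;ok[:,290:]=0;ok[:165]=0
for m in((h[...,0]>55)&(h[...,0]<100)&(h[...,1]>50)&ok,col(p,"yellow")&ok,col(p,"red")&ok):
  r=rect("top",m,42);print(m.sum(),r,np.median(P[m][:,2]))
  T=Ro.from_euler("z",-6.7,degrees=True);print(T.inv().apply([r[0]-576.5,r[1]-89.3,0]))
E
```

```text
t19.1 tcp [585.27 -13.12 147.41] yawx 46.4 tilt 0.14 F [ 1.14 -0.54 -0.33] w 1.00 gf 0.0
[  -0.13    0.06  -53.29 -113.91   73.51  -12.48]
184 [610.11 112.78  50.02  24.84  -7.28] 41.74592520053557
[30.64 27.24  0.  ]
38 [605.42  66.74  48.31   4.79  -6.95] 42.394231707458175
[ 31.36 -19.03   0.  ]
185 [547.7  118.27  49.85  22.91  -6.83] 41.82121976180656
[-31.99  25.41   0.  ]
```

>>> apply_moves(
  increments="0 0 -53.3 -114 73.5 -12 -1;0 0 -53.3 -114 73.5 -12 -1;0 0 -53.3 -114 73.5 -12 -1;0 0 -53.3 -114 73.5 -12 -1;0 0 -53.3 -114 73.5 -12 -1;0 0 -53.3 -114 73.5 -12 -1;0 0 -53.3 -114 73.5 -12 -1;0 0 -53.3 -114 73.5 -12 -1;0 0 -53.3 -114 73.5 -12 -1;0 0 -53.3 -114 73.5 20 -1;0 0 -53.3 -114 73.5 40 -1;0 0 -53.3 -114 73.5 40 -1",
)

```text
time: 20.18
ee_pos: [557.7, -145.3, 104.6]
eef_rot: [-2.029, -2.391, 0.006]
ft_force: [-0.4, 0.4, -0.9]
width: 1.002
grasp_force: 0.0
```

```bash
python3 - <<'E'
from h import *
tcp()
print(goto([560,-146.3,69.5],99.7))
E
```

```text
t20.2 tcp [ 557.74 -145.34  104.57] yawx 99.4 tilt 0.40 F [-0.38  0.42 -0.94] w 1.00 gf 0.0
[-0.39 -0.09 -0.35 -1.37  2.31 35.05]
```

>>> apply_moves(
  increments="0 0 0 0 1 20 -1;0 0 0 0 1 37 -1;0 0 0 0 1 37 -1;0 0 0 0 1 37 1;0 0 0 0 1 37 1;0 0 0 0 1 37 1;0 0 0 0 1 37 1;0 0 0 0 1 37 1;0 0 0 0 1 37 1;0 0 0 0 1 37 1;0 0 0 0 1 37 1;0 0 0 0 1 37 1",
  force=60,
)

```text
time: 21.18
ee_pos: [562.0, -146.1, 72.7]
eef_rot: [2.028, 2.399, 0.001]
ft_force: [-0.9, 0.9, 5.1]
width: 0.173
grasp_force: 60.0
```

>>> apply_moves(
  increments="0 0 0 0 0 -15 1;0 0 0 0 0 -40 1;0 0 0 0 0 -80 1;0 0 0 0 0 -90 1;0 0 0 0 0 -90 1;0 0 0 0 0 -90 1;0 0 0 0 0 -90 1",
)

```text
time: 21.77
ee_pos: [560.4, -145.5, 160.0]
eef_rot: [-2.026, -2.398, 0.002]
ft_force: [-0.8, 0.9, -3.5]
width: 0.171
grasp_force: 59.1
```

```bash
python3 - <<'E'
from h import *
tcp()
print(goto([576.5,89.3,160],83.3))
p,d=snapshot("top");P=pc("top",d)
cv2.imwrite("pics/t2.png",cv2.resize(p[130:290,190:400],None,fx=3.6,fy=3.6)[:,:,::-1])
E
```

```text
t21.8 tcp [ 560.39 -145.52  159.97] yawx 99.6 tilt 0.16 F [-0.79  0.86 -3.51] w 0.17 gf 59.1
[ -0.16  -0.03  16.3  228.85  55.04   0.02]
```

View pics/t2.png

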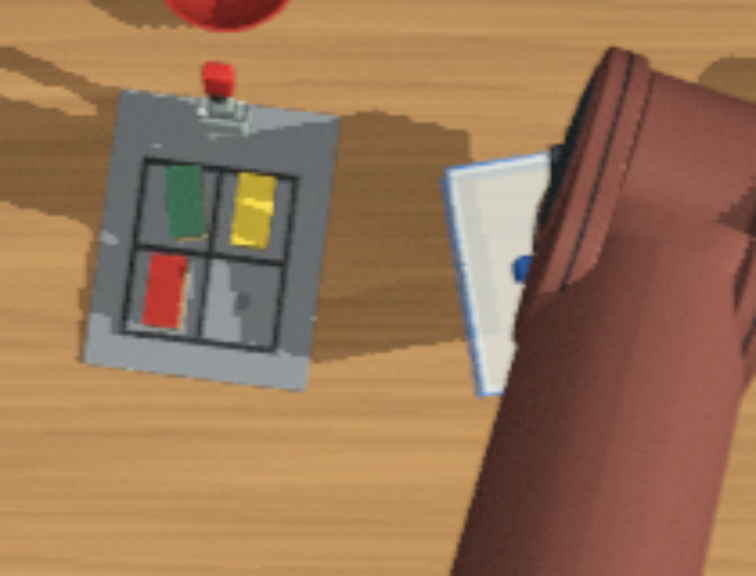

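```bash
python3 - <<'E'
from h import *
p,d=snapshot("top")
g=cv2.cvtColor(p,cv2.COLOR_RGB2GRAY)[165:240,210:290]
k=6;G=cv2.resize(g,None,fx=k,fy=k,interpolation=cv2.INTER_CUBIC)
bh=cv2.morphologyEx(G,cv2.MORPH_BLACKHAT,np.ones((25,25)))
m=(bh>35).astype(np.uint8)
m=cv2.morphologyEx(m,cv2.MORPH_OPEN,np.ones((3,3)))
n,l,st,_=cv2.connectedComponentsWithStats(m);i=1+np.argmax(st[1:,4])
c=np.argwhere(l==i)[:,::-1]
uv=(c+0.5)/k-0.5+[210,165]
P=bp("top",uv,13)[:,:2].astype(np.float32);r=cv2.minAreaRect(P);print(r)
b=cv2.cvtColor(G,cv2.COLOR_GRAY2BGR);b[l==i]=(0,0,255);cv2.imwrite("pics/rim.png",b)
# plate
s,sd=snapshot("scene");r=pinpoint("tray_floor","scene");print(r[0]["score"],bp("scene",r[0]["xy"],6))
r=pinpoint("tray_floor","top");print(r[0]["score"],bp("top",r[0]["xy"],6))
tcp()
E
```

```text
((575.3182373046875, 89.56318664550781), (112.72440338134766, 129.73968505859375), 83.34923553466797)
0.84 [[573.1   94.54   6.  ]]
0.96 [[579.92  87.93   6.  ]]
t22.0 tcp [ 560.89 -145.92  160.75] yawx 99.6 tilt 0.11 F [-0.19 -0.95 -3.2 ] w 0.17 gf 59.1
```

View pics/rim.png

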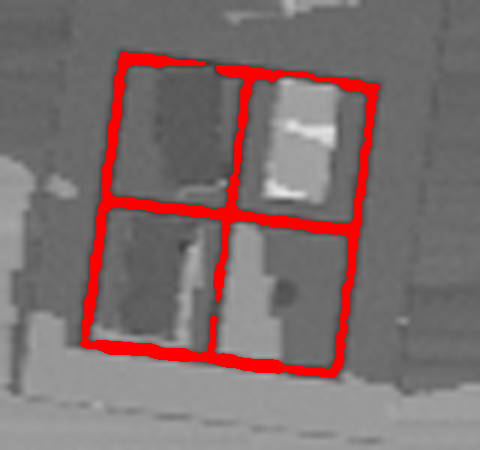

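>>> apply_moves(
  increments="0 0 8 80 19 0 1;0 0 16.3 150 36 0 1;0 0 16.3 200 47 0 1;0 0 16.3 230 54.5 0 1;0 0 16.3 230 54.5 0 1;0 0 16.3 230 54.5 0 1;0 0 16.3 230 54.5 0 1;0 0 16.3 230 54.5 15 1;0 0 16.3 230 54.5 30 1;0 0 16.3 230 54.5 30 1;0 0 16.3 230 54.5 30 1;0 0 16.3 230 54.5 30 1",
)

```text
time: 23.02
ee_pos: [577.2, 89.5, 132.4]
eef_rot: [2.348, 2.087, 0.0]
ft_force: [0.0, 0.4, -2.6]
width: 0.176
grasp_force: 59.1
```

```bash
python3 - <<'E'
from h import *
tcp()
print(goto([575.7,90.6,79],83.35))
s,d=snapshot("scene");cv2.imwrite("pics/s3.png",cv2.resize(s[120:270,200:370],None,fx=4,fy=4)[:,:,::-1])
E
```

```text
t23.0 tcp [577.22  89.49 132.39] yawx 83.3 tilt 0.02 F [ 0.03  0.41 -2.65] w 0.18 gf 59.1
[ 0.02  0.   -0.1   0.93 -1.65 53.39]
```

View pics/s3.png

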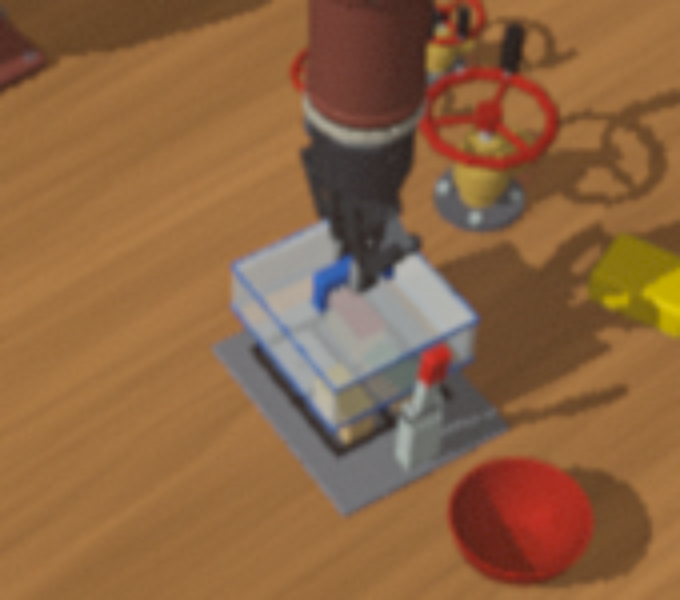

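>>> apply_moves(
  increments="0 0 0 0.9 -1.6 15 1;0 0 0 0.9 -1.6 30 1;0 0 0 0.9 -1.6 38 1;0 0 0 0.9 -1.6 44 1;0 0 0 0.9 -1.6 47 1;0 0 0 0.9 -1.6 50 1;0 0 0 0.9 -1.6 52 1;0 0 0 0.9 -1.6 53 1;0 0 0 0.9 -1.6 54 1;0 0 0 0.9 -1.6 54.5 1;0 0 0 0.9 -1.6 54.5 1",
)

```text
time: 23.98
ee_pos: [575.7, 91.0, 78.7]
eef_rot: [-2.348, -2.087, -0.001]
ft_force: [-4.8, 0.0, 7.9]
width: 0.173
grasp_force: 60.6
```

```bash
python3 - <<'E'
from h import *
tcp()
s,d=snapshot("scene");S=pc("scene",d)
m=np.zeros((420,560),bool);m[180:240,260:330]=col(s,"blue")[180:240,260:330]
print(np.percentile(S[m][:,2],[5,50,95]))
E
```

```text
t24.0 tcp [575.72  90.96  78.66] yawx 83.3 tilt 0.05 F [-4.84  0.04  7.87] w 0.17 gf 60.6
[66.91 92.3  98.81]
```

>>> apply_moves(
  increments="0 0 0 0 0 0 0;0 0 0 0 0 0 -0.3;0 0 0 0 0 0 -0.5;0 0 0 0 0 0 -0.5;0 0 0 0 0 -30 -0.5;0 0 0 0 0 -70 -0.5;0 0 0 0 0 -100 -0.5;0 0 -30 0 -60 -120 -0.5;0 0 -30 0 -100 -120 -0.5;0 0 -30 0 -120 -120 0;0 0 -30 0 -120 -120 1;0 0 -30 0 -120 -120 1",
)

```text
time: 25.03
ee_pos: [455.0, 105.5, 198.1]
eef_rot: [-1.717, -2.631, -0.004]
ft_force: [0.4, 0.0, -0.7]
width: 0.331
grasp_force: 0.0
```

```bash
python3 - <<'E'
from h import *
tcp()
p,d=snapshot("top");P=pc("top",d)
m=cut_out("hood_handle","top")
print(m[0]["score"],m[0]["region"].sum())
b=col(p,"blue",60,40);b[:, :210]=0;b[:,290:]=0
hb=b&(P[...,2]>70);print("handle",rect("top",hb,94), np.percentile(P[hb][:,2],[5,50,95]))
e=b&(abs(P[...,2]-58)<9);print("edges",e.sum(),np.percentile(P[e][:,2],[10,50,90]),rect("top",cv2.morphologyEx(e.astype(np.uint8),cv2.MORPH_CLOSE,np.ones((5,5))),58))
cv2.imwrite("pics/t4.png",cv2.resize(p[130:260,180:320],None,fx=4.5,fy=4.5,interpolation=cv2.INTER_CUBIC)[:,:,::-1])
for n,z in(("clamp_tip",145),("clamp_pivot",67)):
  r=pinpoint(n,"top")
  if r:print(n,r[0]["score"],r[0]["xy"],bp("top",r[0]["xy"],z))
m=np.zeros((420,560),bool);m[140:170,235:265]=col(p,"red")[140:170,235:265]
print("grip",m.sum(),np.median(P[m],0),np.percentile(P[m],[5,95],axis=0))
s,d=snapshot("scene");S=pc("scene",d)
m=np.zeros((420,560),bool);m[195:228,295:320]=col(s,"red")[195:228,295:320]
print("grip",m.sum(),np.median(S[m],0),np.percentile(S[m],[5,95],axis=0))
E
```

```text
t25.0 tcp [455.03 105.54 198.05] yawx 113.7 tilt 0.14 F [ 0.39  0.05 -0.74] w 0.33 gf 0.0
0.87 2816
handle [573.63  88.27  69.06  16.4   83.24] [87.13 93.44 97.48]
edges 132 [54.59 57.78 61.47] [570.55  23.08 138.74  14.88  -0.72]
clamp_tip 0.43 [249.0, 147.8] [[685.47  79.15 145.  ]]
clamp_pivot 0.65 [251.5, 161.2] [[667.38  77.69  67.  ]]
grip 73 [677.03  76.6  143.87] [[671.73  67.82 119.55]
 [686.25  85.03 148.92]]
grip 50 [684.59  72.76 137.91] [[676.48  67.19 118.1 ]
 [688.8   81.57 147.49]]
```

View pics/t4.png

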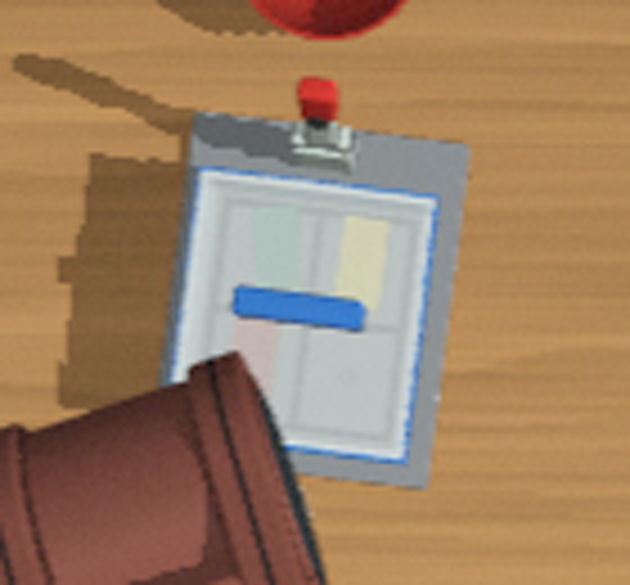

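```bash
python3 - <<'E'
from h import *
tcp()
print(goto([724.6,72.9,190],83.3))
E
```

```text
t25.3 tcp [457.19 104.68 197.21] yawx 113.1 tilt 0.05 F [-1.25  0.59  0.15] w -0.00 gf 0.0
[  -0.01    0.05   29.75 -133.95  233.62    7.23]
```

>>> apply_moves(
  increments="0 0 29.8 -134 233.6 7 1;0 0 29.8 -134 233.6 7 1;0 0 29.8 -134 233.6 7 1;0 0 29.8 -134 233.6 7 1;0 0 29.8 -134 233.6 7 1;0 0 29.8 -134 233.6 7 1;0 0 29.8 -134 233.6 7 1;0 0 29.8 -134 233.6 7 1;0 0 29.8 -134 233.6 7 1;0 0 29.8 -134 233.6 40 1;0 0 29.8 -134 233.6 70 1;0 0 29.8 -134 233.6 70 1",
)

```text
time: 26.28
ee_pos: [719.8, 74.6, 121.0]
eef_rot: [-2.341, -2.087, 0.012]
ft_force: [-1.9, 0.7, -0.7]
width: -0.003
grasp_force: 0.0
```

```bash
python3 - <<'E'
from h import *
s,R=tcp()
T=Ro.from_euler("z",-6.7,degrees=True);print(T.inv().apply(s["ee_pos"]-[575.8,90,0]))
p,d=snapshot("scene");cv2.imwrite("pics/s5.png",cv2.resize(p[130:280,230:380],None,fx=4,fy=4)[:,:,::-1])
E
```

```text
t26.3 tcp [719.83  74.63 121.04] yawx 83.4 tilt 0.53 F [-1.94  0.69 -0.67] w -0.00 gf 0.0
[144.84   1.54 121.04]
```

View pics/s5.png

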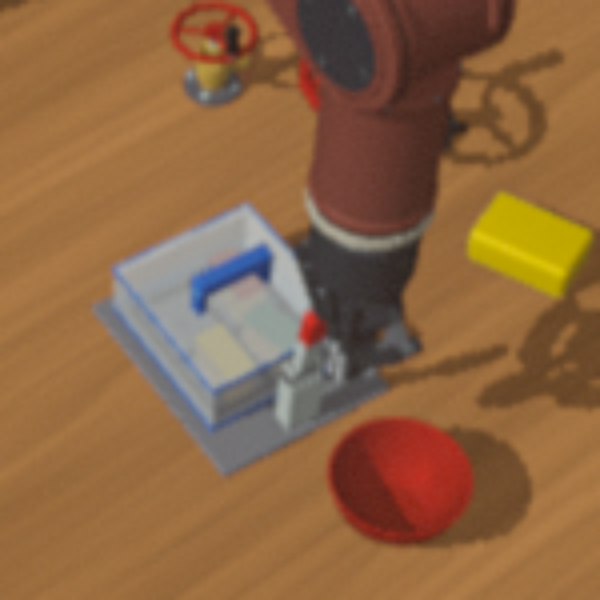

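>>> apply_moves(
  increments="0 0 0 0 -10 0 1;0 0 0 0 -20 0 1;0 0 0 0 -28 0 1;0 0 0 0 -36 0 1;0 0 0 0 -44 0 1;0 0 0 0 -52 1 1;0 0 0 0 -58 2 1;0 0 0 0 -65 4 1;0 0 0 0 -72 6 1;0 0 0 0 -79 9 1;0 0 0 0 -84 12 1;0 0 0 0 -84 12 1",
)

```text
time: 27.33
ee_pos: [638.7, 83.9, 114.4]
eef_rot: [-2.343, -2.091, 0.003]
ft_force: [0.5, -0.2, -0.2]
width: 0.004
grasp_force: 0.0
```

```bash
python3 - <<'E'
from h import *
s,R=tcp()
T=Ro.from_euler("z",-6.7,degrees=True);print(T.inv().apply(s["ee_pos"]-[575.8,90,0]))
p,d=snapshot("scene");cv2.imwrite("pics/s6.png",cv2.resize(p[150:270,230:350],None,fx=5,fy=5)[:,:,::-1])
E
```

```text
t27.3 tcp [638.73  83.91 114.38] yawx 83.5 tilt 0.13 F [ 0.54 -0.25 -0.21] w 0.00 gf 0.0
[ 63.21   1.29 114.38]
```

View pics/s6.png

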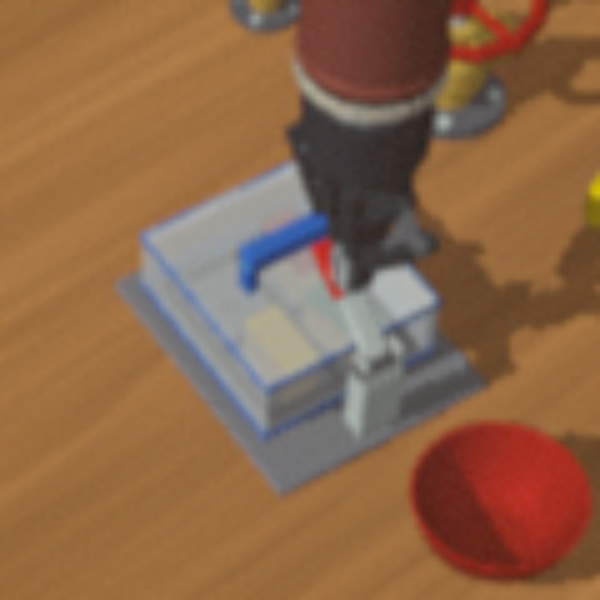

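>>> apply_moves(
  increments="0 0 0 0 -6 4 1;0 0 0 0 -12 8 1;0 0 0 0 -17 14 1;0 0 0 0 -22 19 1;0 0 0 0 -26 25 1;0 0 0 0 -28 29 1;0 0 0 0 -29 31 1;0 0 0 0 -29 32.5 1;0 0 0 0 -29 33.5 1;0 0 0 0 -29 33.5 1",
)

```text
time: 28.22
ee_pos: [611.3, 87.0, 81.5]
eef_rot: [-2.344, -2.091, 0.001]
ft_force: [-0.4, -0.9, -0.4]
width: -0.0
grasp_force: 0.0
```

```bash
python3 - <<'E'
from h import *
s,R=tcp()
T=Ro.from_euler("z",-6.7,degrees=True);print(T.inv().apply(s["ee_pos"]-[575.8,90,0]))
E
```

```text
t28.2 tcp [611.28  87.04  81.53] yawx 83.5 tilt 0.05 F [-0.42 -0.89 -0.38] w -0.00 gf 0.0
[35.59  1.2  81.53]
```

>>> apply_moves(
  increments="0 0 0 0 0 1 1;0 0 0 0 0 1.5 1;0 0 0 0 0 2 1;0 0 0 0 0 2 1;0 0 0 0 0 2 1",
)

```text
time: 28.63
ee_pos: [611.6, 87.0, 80.2]
eef_rot: [-2.344, -2.091, -0.0]
ft_force: [-1.9, -0.2, 4.2]
width: -0.001
grasp_force: 2.4
```

>>> apply_moves(
  increments="0 0 0 0 0 1 1;0 0 0 0 0 1.5 1;0 0 0 0 0 1.5 1;0 0 0 0 0 1.5 1",
)

```text
time: 28.97
ee_pos: [611.7, 87.0, 79.9]
eef_rot: [-2.344, -2.091, -0.001]
ft_force: [-8.3, -1.2, 16.4]
width: 0.001
grasp_force: 8.7
```

>>> apply_moves(
  increments="0 0 0 0 0 -20 1;0 0 0 0 0 -60 1;0 0 0 0 0 -100 1;0 0 0 0 0 -130 0;0 0 0 40 -30 -150 -0.5;0 0 0 70 -60 -150 -1;0 0 0 100 -80 -150 -1;0 0 0 100 -80 -150 -1",
)

```text
time: 29.63
ee_pos: [539.9, 203.3, 228.7]
eef_rot: [-2.333, -2.099, -0.003]
ft_force: [0.5, 1.7, 0.2]
width: 0.709
grasp_force: 0.0
```

```bash
python3 - <<'E'
from h import *
tcp()
p,d=snapshot("top");P=pc("top",d)
s,sd=snapshot("scene");S=pc("scene",sd)
for n,im,Q in(("top",p,P),("scene",s,S)):
    g=im.max(2)
    m=(g<60)&(Q[...,2]>112)&(Q[...,2]<165)&(np.hypot(Q[...,0]-493,Q[...,1]-311)<80)
    t=m&(Q[...,2]>148)
    print(n,m.sum(),np.median(Q[m],0) if m.any() else "",np.percentile(Q[m],[5,95],axis=0) if m.any() else "")
    if t.sum()>3:
        u=np.argwhere(t)[:,::-1].mean(0);print(u,bp(n,u,154))
    r=pinpoint("crank_mid",n)
    for q in r[:3]:print(q["score"],np.array(q["xy"]),bp(n,q["xy"],132))
    r=pinpoint("valve_axis",n)
    for q in r[:1]:print(q["score"],np.array(q["xy"]),bp(n,q["xy"],100))
m=np.zeros((420,560),bool);m[200:262,122:185]=col(p,"red")[200:262,122:185]
c=max(cv2.findContours(m.astype(np.uint8),0,1)[0],key=cv2.contourArea)
e=cv2.fitEllipse(cv2.convexHull(c));print("wheel",e[0],e[1],bp("top",e[0],102))
a=cv2.resize(s[170:240,250:330],None,fx=5,fy=5);b=cv2.resize(p[195:265,110:190],None,fx=5,fy=5)
cv2.imwrite("pics/v.png",np.hstack([a,b])[:,:,::-1])
E
```

```text
t29.6 tcp [539.9  203.26 228.65] yawx 84.0 tilt 0.22 F [0.48 1.68 0.16] w 0.71 gf 0.0
top 0  
0.53 [119.5 277.2] [[385.31 374.27 132.  ]]
scene 2 [474.13 360.65 136.8 ] [[473.58 359.89 123.48]
 [474.69 361.41 150.11]]
0.5 [326.1 130.2] [[458.47 360.33 132.  ]]
0.4 [288.5 136.2] [[401.06 241.08 132.  ]]
0.97 [325.5 150.2] [[505.88 316.97 100.  ]]
wheel (153.77969360351562, 229.125244140625) (74.61253356933594, 98.92941284179688) [[497.37 305.63 102.  ]]
```

View pics/v.png

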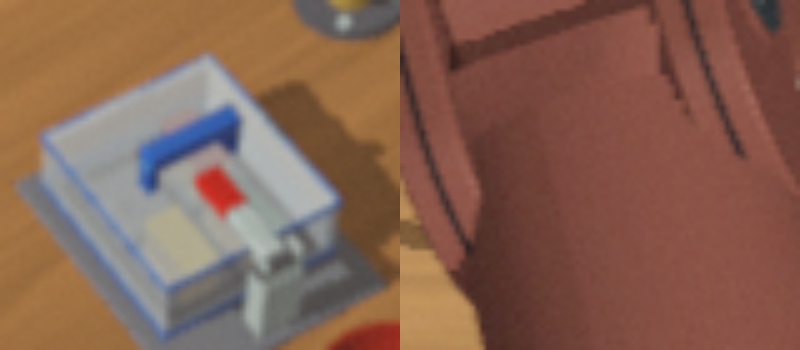

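```bash
python3 - <<'E'
from h import *
for n in("top","scene"):
    im=cv2.imread(f"pics/{n}0.png")[:,:,::-1];d=np.load(f"{n}0.npy");Q=pc(n,d)
    g=im.max(2)
    m=(g<70)&(Q[...,2]>105)&(Q[...,2]<165)&(np.hypot(Q[...,0]-493,Q[...,1]-311)<85)
    print(n,m.sum(),np.median(Q[m],0),np.percentile(Q[m],[5,95],axis=0))
    uv=np.argwhere(m)[:,::-1];print(uv.min(0),uv.max(0),uv.mean(0),bp(n,uv.mean(0),132),bp(n,uv.mean(0),154))
    w=col(im.copy(),"red")&(abs(Q[...,2]-104)<8)&(np.hypot(Q[...,0]-493,Q[...,1]-311)<75)
    c=np.argwhere(w)[:,::-1];h=cv2.convexHull(c.astype(np.float32))[:,0]
    (x,y),r=cv2.minEnclosingCircle(bp(n,h,100)[:,:2].astype(np.float32));print("wheel",x,y,r)
    (x,y),a,t=cv2.fitEllipse(bp(n,h,100)[:,:2].astype(np.float32));print(x,y,a)
E
```

```text
top 88 [466.   353.43 152.25] [[459.15 347.77 124.59]
 [474.42 363.48 156.28]]
[121 238] [133 246] [127.27 241.94] [[466.31 358.76 132.  ]] [[466.13 352.14 154.  ]]
wheel 492.7554016113281 310.2514343261719 59.876220703125
492.75811767578125 310.08880615234375 (118.38931274414062, 119.15695190429688)
scene 47 [472.67 354.43 139.52] [[463.27 347.81 119.14]
 [477.39 362.61 154.79]]
[325 126] [330 137] [327.66 131.64] [[467.07 359.47 132.  ]] [[483.55 340.84 154.  ]]
wheel 491.98773193359375 311.5935974121094 60.03397750854492
491.5495300292969 311.34649658203125 (116.98775482177734, 119.07373809814453)
```

```bash
python3 - <<'E'
from h import *
tcp()
print(goto([466.5,359.5,205],90))
E
```

```text
t29.9 tcp [544.11 193.91 228.24] yawx 83.4 tilt 0.04 F [0.21 0.17 0.69] w 1.00 gf 0.0
[  0.01   0.04  -6.65 155.51 -96.26  23.1 ]
```

>>> apply_moves(
  increments="0 0 -6.6 155.5 -96.3 23 -1;0 0 -6.6 155.5 -96.3 23 -1;0 0 -6.6 155.5 -96.3 23 -1;0 0 -6.6 155.5 -96.3 23 -1;0 0 -6.6 155.5 -96.3 23 -1;0 0 -6.6 155.5 -96.3 23 -1;0 0 -6.6 155.5 -96.3 23 -1;0 0 -6.6 155.5 -96.3 23 -1;0 0 -6.6 155.5 -96.3 23 -1",
)

```text
time: 30.68
ee_pos: [467.0, 358.8, 205.5]
eef_rot: [2.223, 2.219, 0.0]
ft_force: [-0.1, -0.2, -0.4]
width: 1.004
grasp_force: 0.0
```

```bash
python3 - <<'E'
from h import *
s,_=tcp()
print(goto([466.5,359.5,127],90),s["q"])
p,d=snapshot("scene");cv2.imwrite("pics/s8.png",cv2.resize(p[80:200,250:400],None,fx=4.5,fy=4.5)[:,:,::-1])
E
```

```text
t30.7 tcp [466.97 358.81 205.55] yawx 89.9 tilt 0.04 F [-0.05 -0.2  -0.36] w 1.00 gf 0.0
[ 0.04  0.03 -0.12  0.72 -0.52 78.55] [-1.07  0.24  0.4   1.68 -0.1   1.24 -0.65]
```

View pics/s8.png

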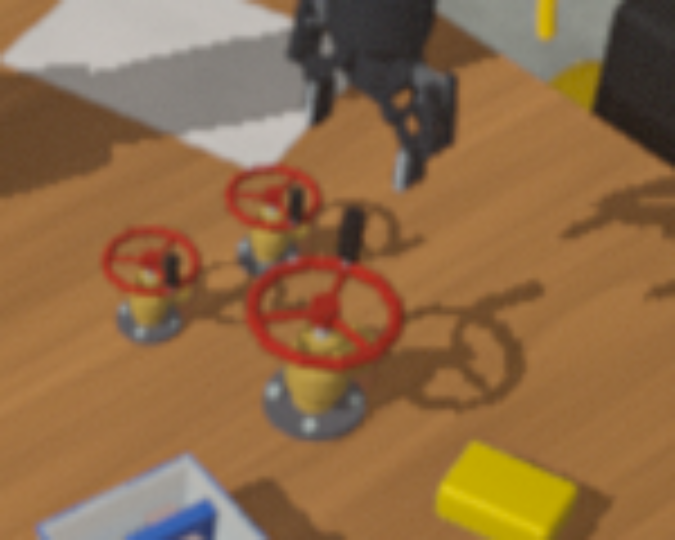

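>>> apply_moves(
  increments="0 0 0 0.7 -0.5 30 -1;0 0 0 0.7 -0.5 60 -1;0 0 0 0.7 -0.5 78.5 -1;0 0 0 0.7 -0.5 78.5 -1;0 0 0 0.7 -0.5 78.5 1;0 0 0 0.7 -0.5 78.5 1;0 0 0 0.7 -0.5 78.5 1;0 0 0 0.7 -0.5 78.5 1;0 0 0 0.7 -0.5 78.5 1;0 0 0 0.7 -0.5 78.5 1;0 0 0 0.7 -0.5 78.5 1;0 0 0 0.7 -0.5 78.5 1",
  force=40,
)

```text
time: 31.73
ee_pos: [465.5, 361.9, 128.0]
eef_rot: [2.22, 2.223, 0.003]
ft_force: [-0.8, -1.1, 6.2]
width: 0.228
grasp_force: 38.9
```

```bash
python3 - <<'E'
from h import *
s,_=tcp()
p=s["ee_pos"];c=np.array([492.7,311.2]);v=p[:2]-c;print(np.hypot(*v),np.degrees(np.arctan2(v[1],v[0])))
a0=np.radians(118.5)
def rows(a0,st,n): return ";".join("0 0 0 %.1f %.1f 0 1"%(55*(np.sin(a0+np.radians(st*k))-np.sin(a0)),55*(np.cos(a0+np.radians(st*k))-np.cos(a0))) for k in range(1,n+1))
print(rows(a0,15,12));print(rows(a0+np.pi,15,12))
E
```

```text
t31.7 tcp [465.5  361.88 127.98] yawx 90.1 tilt 0.10 F [-0.8  -1.15  6.2 ] w 0.23 gf 38.9
57.51744990384806 118.2270252176523
0 0 0 -8.4 -11.6 0 1;0 0 0 -19.6 -20.7 0 1;0 0 0 -32.7 -26.5 0 1;0 0 0 -46.9 -28.7 0 1;0 0 0 -61.2 -27.2 0 1;0 0 0 -74.6 -22.1 0 1;0 0 0 -86.2 -13.7 0 1;0 0 0 -95.2 -2.5 0 1;0 0 0 -101.1 10.6 0 1;0 0 0 -103.3 24.8 0 1;0 0 0 -101.8 39.1 0 1;0 0 0 -96.7 52.5 0 1
0 0 0 8.4 11.6 0 1;0 0 0 19.6 20.7 0 1;0 0 0 32.7 26.5 0 1;0 0 0 46.9 28.7 0 1;0 0 0 61.2 27.2 0 1;0 0 0 74.6 22.1 0 1;0 0 0 86.2 13.7 0 1;0 0 0 95.2 2.5 0 1;0 0 0 101.1 -10.6 0 1;0 0 0 103.3 -24.8 0 1;0 0 0 101.8 -39.1 0 1;0 0 0 96.7 -52.5 0 1
```

>>> apply_moves(
  increments="0 0 0 -8.4 -11.6 0 1;0 0 0 -19.6 -20.7 0 1;0 0 0 -32.7 -26.5 0 1;0 0 0 -46.9 -28.7 0 1;0 0 0 -61.2 -27.2 0 1;0 0 0 -74.6 -22.1 0 1",
)

```text
time: 32.23
ee_pos: [445.1, 288.1, 128.2]
eef_rot: [2.219, 2.223, 0.011]
ft_force: [15.4, 11.8, -9.2]
width: 0.224
grasp_force: 40.1
```

```bash
python3 - <<'E'
from h import *
s,_=tcp()
p=s["ee_pos"];c=np.array([492.7,311.2]);v=p[:2]-c;print(np.hypot(*v),np.degrees(np.arctan2(v[1],v[0])))
q,d=snapshot("scene");cv2.imwrite("pics/s9.png",cv2.resize(q[80:200,250:400],None,fx=4.5,fy=4.5)[:,:,::-1])
E
```

```text
t32.2 tcp [445.11 288.09 128.16] yawx 90.1 tilt 0.41 F [15.38 11.76 -9.2 ] w 0.22 gf 40.1
52.90058888669779 -154.1006179626863
```

View pics/s9.png

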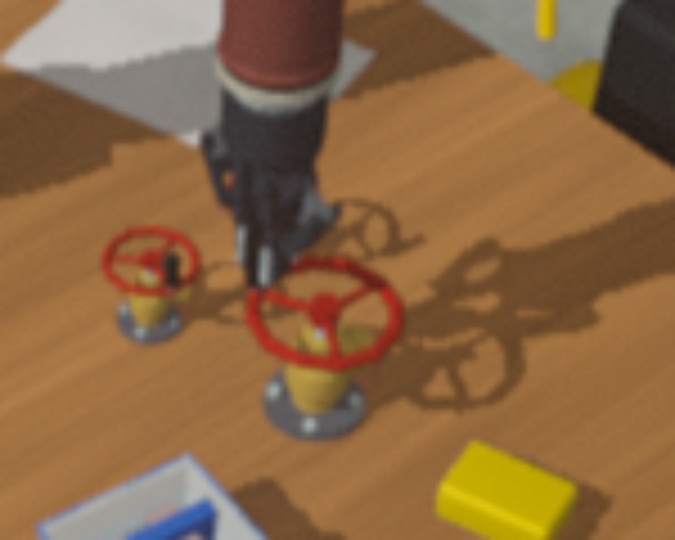

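```bash
cat >> h.py <<'E'
def rows(cmd,c,a0,st,n,r=55):
    a=np.radians(a0+st*np.arange(1,n+1))
    P=np.c_[c[0]+r*np.cos(a),c[1]+r*np.sin(a)]
    return ";".join("0 0 0 %.1f %.1f 0 1"%(y-cmd[1],x-cmd[0]) for x,y in P),P[-1]
E
python3 - <<'E'
from h import *
c=(493,311.5)
r,e=rows((443.4,287.3),c,208.5,15,6);print(r,e)
r,e=rows(e,c,298.5,15,6);print(r,e)
r,e=rows(e,c,28.5,15,6);print(r,e)
E
```

```text
0 0 0 -13.7 9.7 0 1;0 0 0 -22.7 20.9 0 1;0 0 0 -28.5 34.0 0 1;0 0 0 -30.8 48.2 0 1;0 0 0 -29.3 62.4 0 1;0 0 0 -24.1 75.8 0 1 [519.24 263.17]
0 0 0 8.4 11.6 0 1;0 0 0 19.6 20.7 0 1;0 0 0 32.7 26.5 0 1;0 0 0 46.9 28.7 0 1;0 0 0 61.2 27.2 0 1;0 0 0 74.6 22.1 0 1 [541.33 337.74]
0 0 0 11.6 -8.4 0 1;0 0 0 20.7 -19.6 0 1;0 0 0 26.5 -32.7 0 1;0 0 0 28.7 -46.9 0 1;0 0 0 27.2 -61.2 0 1;0 0 0 22.1 -74.6 0 1 [466.76 359.83]
```

>>> apply_moves(
  increments="0 0 0 -13.7 9.7 0 1;0 0 0 -22.7 20.9 0 1;0 0 0 -28.5 34.0 0 1;0 0 0 -30.8 48.2 0 1;0 0 0 -29.3 62.4 0 1;0 0 0 -24.1 75.8 0 1",
)

```text
time: 32.78
ee_pos: [518.6, 265.4, 128.0]
eef_rot: [-2.216, -2.223, -0.004]
ft_force: [-8.3, 8.2, 9.4]
width: 0.221
grasp_force: 42.0
```

>>> apply_moves(
  increments="0 0 0 8.4 11.6 0 1;0 0 0 19.6 20.7 0 1;0 0 0 32.7 26.5 0 1;0 0 0 46.9 28.7 0 1;0 0 0 61.2 27.2 0 1;0 0 0 74.6 22.1 0 1",
)

```text
time: 33.28
ee_pos: [543.5, 337.6, 128.1]
eef_rot: [2.22, 2.219, 0.006]
ft_force: [5.6, -1.7, 2.6]
width: 0.22
grasp_force: 41.3
```

>>> apply_moves(
  increments="0 0 0 11.6 -8.4 0 1;0 0 0 20.7 -19.6 0 1;0 0 0 26.5 -32.7 0 1;0 0 0 28.7 -46.9 0 1;0 0 0 27.2 -61.2 0 1;0 0 0 22.1 -74.6 0 1",
)

```text
time: 33.78
ee_pos: [465.9, 362.2, 128.0]
eef_rot: [-2.217, -2.225, -0.006]
ft_force: [4.3, 1.2, 4.1]
width: 0.22
grasp_force: 41.4
```

>>> apply_moves(
  increments="0 0 0 -8.4 -11.6 0 1;0 0 0 -19.6 -20.7 0 1;0 0 0 -32.7 -26.5 0 1;0 0 0 -46.9 -28.7 0 1;0 0 0 -61.2 -27.2 0 1;0 0 0 -74.6 -22.1 0 1",
)

```text
time: 34.28
ee_pos: [446.1, 286.3, 128.2]
eef_rot: [2.218, 2.223, 0.011]
ft_force: [16.9, 13.2, -10.1]
width: 0.221
grasp_force: 40.4
```

>>> apply_moves(
  increments="0 0 0 -11.6 8.4 0 1;0 0 0 -20.7 19.6 0 1;0 0 0 -26.5 32.7 0 1;0 0 0 -28.7 46.9 0 1;0 0 0 -27.2 61.2 0 1;0 0 0 -22.1 74.6 0 1",
)

```text
time: 34.78
ee_pos: [518.6, 265.3, 127.9]
eef_rot: [-2.216, -2.222, -0.003]
ft_force: [-8.1, 9.1, 9.6]
width: 0.221
grasp_force: 42.4
```

>>> apply_moves(
  increments="0 0 0 8.4 11.6 0 1;0 0 0 19.6 20.7 0 1;0 0 0 32.7 26.5 0 1;0 0 0 46.9 28.7 0 1;0 0 0 61.2 27.2 0 1;0 0 0 74.6 22.1 0 1",
)

```text
time: 35.28
ee_pos: [543.6, 337.5, 128.1]
eef_rot: [2.22, 2.219, 0.006]
ft_force: [5.7, -1.1, 2.6]
width: 0.218
grasp_force: 41.6
```

>>> apply_moves(
  increments="0 0 0 11.6 -8.4 0 1;0 0 0 20.7 -19.6 0 1;0 0 0 26.5 -32.7 0 1;0 0 0 28.7 -46.9 0 1;0 0 0 27.2 -61.2 0 1;0 0 0 22.1 -74.6 0 1",
)

```text
time: 35.78
ee_pos: [465.9, 362.2, 128.0]
eef_rot: [-2.217, -2.225, -0.006]
ft_force: [3.5, 0.7, 5.3]
width: 0.222
grasp_force: 41.8
```

>>> apply_moves(
  increments="0 0 0 -8.4 -11.6 0 1;0 0 0 -19.6 -20.7 0 1;0 0 0 -32.7 -26.5 0 1;0 0 0 -46.9 -28.7 0 1;0 0 0 -61.2 -27.2 0 1;0 0 0 -74.6 -22.1 0 1",
)

```text
time: 36.28
ee_pos: [446.1, 286.2, 128.2]
eef_rot: [2.218, 2.223, 0.011]
ft_force: [16.3, 13.8, -11.2]
width: 0.218
grasp_force: 40.6
```

>>> apply_moves(
  increments="0 0 0 -6.2 4 0 1;0 0 0 -11.6 8.4 0 1;0 0 0 -16.4 13.8 0 1;0 0 0 -20.7 19.6 0 1;0 0 0 -23.8 26 0 1;0 0 0 -26.5 32.7 0 1;0 0 0 -26.5 32.7 0 1",
)

```text
time: 36.87
ee_pos: [478.6, 261.5, 128.1]
eef_rot: [-2.218, -2.224, -0.01]
ft_force: [5.5, 10.4, -0.5]
width: 0.22
grasp_force: 41.3
```

```bash
python3 - <<'E'
from h import *
s,_=tcp()
v=s["ee_pos"][:2]-[493,311.5];print(np.hypot(*v),np.degrees(np.arctan2(v[1],v[0]))%360)
e=np.array([493+55*np.cos(np.radians(253.5)),311.5+55*np.sin(np.radians(253.5))])
for k in range(16):
    a=253.5+12*k
    r1,e1=rows(e,(493,311.5),a,6,1);r2,e=rows(e1,(493,311.5),a+6,6,1);print(a+12,r1,"|",r2)
E
```

```text
t36.9 tcp [478.63 261.48 128.08] yawx 90.2 tilt 0.36 F [ 5.52 10.42 -0.53] w 0.22 gf 41.3
52.04555439200043 253.9715189144461
265.5 0 0 0 -1.3 5.6 0 1 | 0 0 0 -0.8 5.7 0 1
277.5 0 0 0 -0.2 5.8 0 1 | 0 0 0 0.5 5.7 0 1
289.5 0 0 0 1.0 5.7 0 1 | 0 0 0 1.6 5.5 0 1
301.5 0 0 0 2.2 5.3 0 1 | 0 0 0 2.7 5.1 0 1
313.5 0 0 0 3.3 4.7 0 1 | 0 0 0 3.7 4.4 0 1
325.5 0 0 0 4.2 4.0 0 1 | 0 0 0 4.6 3.5 0 1
337.5 0 0 0 4.9 3.0 0 1 | 0 0 0 5.2 2.5 0 1
349.5 0 0 0 5.4 1.9 0 1 | 0 0 0 5.6 1.3 0 1
361.5 0 0 0 5.7 0.8 0 1 | 0 0 0 5.8 0.2 0 1
373.5 0 0 0 5.7 -0.5 0 1 | 0 0 0 5.7 -1.0 0 1
385.5 0 0 0 5.5 -1.6 0 1 | 0 0 0 5.3 -2.2 0 1
397.5 0 0 0 5.1 -2.7 0 1 | 0 0 0 4.7 -3.3 0 1
409.5 0 0 0 4.4 -3.7 0 1 | 0 0 0 4.0 -4.2 0 1
421.5 0 0 0 3.5 -4.6 0 1 | 0 0 0 3.0 -4.9 0 1
433.5 0 0 0 2.5 -5.2 0 1 | 0 0 0 1.9 -5.4 0 1
445.5 0 0 0 1.3 -5.6 0 1 | 0 0 0 0.8 -5.7 0 1
```

>>> apply_moves(
  increments="0 0 0 -0.7 2.8 0 1;0 0 0 -1.3 5.6 0 1;0 0 0 -1.3 5.6 0 1",
)

```text
time: 37.12
ee_pos: [483.2, 260.4, 128.0]
eef_rot: [-2.216, -2.224, -0.008]
ft_force: [2.3, 10.1, 0.5]
width: 0.22
grasp_force: 41.7
```

>>> apply_moves(
  increments="0 0 0 -0.5 2.9 0 1;0 0 0 -0.8 5.7 0 1;0 0 0 -0.8 5.7 0 1",
)

```text
time: 37.37
ee_pos: [488.6, 259.6, 128.0]
eef_rot: [-2.216, -2.224, -0.007]
ft_force: [1.8, 9.5, 2.5]
width: 0.218
grasp_force: 41.8
```

>>> apply_moves(
  increments="0 0 0 -0.1 2.9 0 1;0 0 0 -0.2 5.8 0 1;0 0 0 -0.2 5.8 0 1",
)

```text
time: 37.62
ee_pos: [494.2, 259.4, 128.0]
eef_rot: [-2.216, -2.224, -0.007]
ft_force: [0.2, 8.5, 3.8]
width: 0.22
grasp_force: 41.9
```

>>> apply_moves(
  increments="0 0 0 0.2 2.9 0 1;0 0 0 0.5 5.7 0 1;0 0 0 0.5 5.7 0 1",
)

```text
time: 37.87
ee_pos: [499.8, 259.8, 128.0]
eef_rot: [-2.216, -2.224, -0.006]
ft_force: [0.1, 8.8, 5.4]
width: 0.221
grasp_force: 42.0
```

>>> apply_moves(
  increments="0 0 0 0.4 2.9 0 1;0 0 0 1 5.7 0 1;0 0 0 1 5.7 0 1",
)

```text
time: 38.12
ee_pos: [505.4, 260.7, 128.0]
eef_rot: [-2.216, -2.224, -0.005]
ft_force: [-1.3, 8.8, 6.0]
width: 0.224
grasp_force: 42.1
```

>>> apply_moves(
  increments="0 0 0 0.8 2.8 0 1;0 0 0 1.6 5.5 0 1;0 0 0 1.6 5.5 0 1",
)

```text
time: 38.37
ee_pos: [510.7, 262.1, 128.0]
eef_rot: [-2.216, -2.224, -0.005]
ft_force: [-2.3, 8.2, 6.0]
width: 0.221
grasp_force: 42.2
```

>>> apply_moves(
  increments="0 0 0 1.1 2.7 0 1;0 0 0 2.2 5.3 0 1;0 0 0 2.2 5.3 0 1",
)

```text
time: 38.62
ee_pos: [515.9, 264.2, 127.9]
eef_rot: [-2.216, -2.224, -0.004]
ft_force: [-2.8, 5.9, 7.3]
width: 0.223
grasp_force: 42.3
```

>>> apply_moves(
  increments="0 0 0 1.4 2.5 0 1;0 0 0 2.7 5.1 0 1;0 0 0 2.7 5.1 0 1",
)

```text
time: 38.87
ee_pos: [521.0, 266.7, 128.0]
eef_rot: [-2.216, -2.224, -0.004]
ft_force: [-3.4, 6.6, 6.6]
width: 0.22
grasp_force: 42.3
```

>>> apply_moves(
  increments="0 0 0 1.6 2.4 0 1;0 0 0 3.3 4.7 0 1;0 0 0 3.3 4.7 0 1",
)

```text
time: 39.12
ee_pos: [525.7, 269.8, 128.0]
eef_rot: [-2.217, -2.224, -0.003]
ft_force: [-3.8, 5.8, 7.4]
width: 0.22
grasp_force: 42.4
```

>>> apply_moves(
  increments="0 0 0 1.8 2.2 0 1;0 0 0 3.7 4.4 0 1;0 0 0 3.7 4.4 0 1",
)

```text
time: 39.37
ee_pos: [530.1, 273.3, 127.9]
eef_rot: [-2.217, -2.224, -0.003]
ft_force: [-2.4, 3.9, 9.0]
width: 0.223
grasp_force: 42.4
```

>>> apply_moves(
  increments="0 0 0 2.1 2 0 1;0 0 0 4.2 4 0 1;0 0 0 4.2 4 0 1",
)

```text
time: 39.62
ee_pos: [534.1, 277.2, 128.0]
eef_rot: [-2.217, -2.223, -0.002]
ft_force: [-3.2, 3.5, 8.1]
width: 0.224
grasp_force: 42.4
```

>>> apply_moves(
  increments="0 0 0 2.3 1.8 0 1;0 0 0 4.6 3.5 0 1;0 0 0 4.6 3.5 0 1",
)

```text
time: 39.87
ee_pos: [537.7, 281.6, 128.0]
eef_rot: [-2.218, -2.223, -0.002]
ft_force: [-3.0, 1.6, 8.4]
width: 0.217
grasp_force: 42.5
```

>>> apply_moves(
  increments="0 0 0 2.5 1.5 0 1;0 0 0 4.9 3 0 1;0 0 0 4.9 3 0 1",
)

```text
time: 40.12
ee_pos: [540.8, 286.2, 128.0]
eef_rot: [-2.218, -2.223, -0.002]
ft_force: [-2.6, 1.9, 9.4]
width: 0.222
grasp_force: 42.4
```

>>> apply_moves(
  increments="0 0 0 2.6 1.3 0 1;0 0 0 5.2 2.5 0 1;0 0 0 5.2 2.5 0 1",
)

```text
time: 40.37
ee_pos: [543.4, 291.1, 128.0]
eef_rot: [-2.219, -2.223, -0.002]
ft_force: [-2.5, 1.9, 8.2]
width: 0.223
grasp_force: 42.4
```

>>> apply_moves(
  increments="0 0 0 2.7 1 0 1;0 0 0 5.4 1.9 0 1;0 0 0 5.4 1.9 0 1",
)

```text
time: 40.62
ee_pos: [545.5, 296.3, 128.0]
eef_rot: [-2.219, -2.223, -0.002]
ft_force: [-1.4, 1.2, 8.5]
width: 0.219
grasp_force: 42.4
```

>>> apply_moves(
  increments="0 0 0 2.8 0.7 0 1;0 0 0 5.6 1.3 0 1;0 0 0 5.6 1.3 0 1",
)

```text
time: 40.87
ee_pos: [547.1, 301.6, 128.0]
eef_rot: [2.219, 2.223, 0.002]
ft_force: [-1.4, 0.5, 8.0]
width: 0.223
grasp_force: 42.3
```

>>> apply_moves(
  increments="0 0 0 2.9 0.4 0 1;0 0 0 5.7 0.8 0 1;0 0 0 5.7 0.8 0 1",
)

```text
time: 41.12
ee_pos: [548.1, 307.1, 128.0]
eef_rot: [2.219, 2.223, 0.003]
ft_force: [0.5, -0.0, 5.8]
width: 0.223
grasp_force: 42.2
```

>>> apply_moves(
  increments="0 0 0 2.9 0.1 0 1;0 0 0 5.8 0.2 0 1;0 0 0 5.8 0.2 0 1",
)

```text
time: 41.37
ee_pos: [548.5, 312.8, 128.0]
eef_rot: [2.219, 2.222, 0.003]
ft_force: [1.9, 1.2, 6.8]
width: 0.223
grasp_force: 42.1
```

>>> apply_moves(
  increments="0 0 0 2.9 -0.2 0 1;0 0 0 5.7 -0.5 0 1;0 0 0 5.7 -0.5 0 1",
)

```text
time: 41.62
ee_pos: [548.4, 318.4, 128.1]
eef_rot: [2.219, 2.222, 0.004]
ft_force: [4.0, 0.3, 5.4]
width: 0.22
grasp_force: 42.0
```

>>> apply_moves(
  increments="0 0 0 2.9 -0.5 0 1;0 0 0 5.7 -1 0 1;0 0 0 5.7 -1 0 1",
)

```text
time: 41.87
ee_pos: [548.4, 318.7, 128.0]
eef_rot: [2.221, 2.214, -0.004]
ft_force: [2.7, -15.1, 10.2]
width: 0.222
grasp_force: 42.7
```

>>> apply_moves(
  increments="0 0 0 2.8 -0.8 0 1;0 0 0 5.5 -1.6 0 1;0 0 0 5.5 -1.6 0 1",
)

```text
time: 42.12
ee_pos: [548.4, 318.9, 127.9]
eef_rot: [2.223, 2.206, -0.009]
ft_force: [4.8, -29.4, 14.6]
width: 0.222
grasp_force: 43.0
```

```bash
python3 - <<'E'
from h import *
cmd=(493+55*np.cos(np.radians(19.5)),311.5+55*np.sin(np.radians(19.5)))
for a in (8,-1,-10,-20,-30,-40,-50,-60,-70,-78,-83): print(rows(cmd,(493,311.5),a,0,1)[0],end=";")
E
```

```text
0 0 0 -10.7 2.6 0 1;0 0 0 -19.3 3.1 0 1;0 0 0 -27.9 2.3 0 1;0 0 0 -37.2 -0.2 0 1;0 0 0 -45.9 -4.2 0 1;0 0 0 -53.7 -9.7 0 1;0 0 0 -60.5 -16.5 0 1;0 0 0 -66.0 -24.3 0 1;0 0 0 -70.0 -33.0 0 1;0 0 0 -72.2 -40.4 0 1;0 0 0 -72.9 -45.1 0 1;
```

>>> apply_moves(
  increments="0 0 0 -10.7 2.6 0 1;0 0 0 -19.3 3.1 0 1;0 0 0 -27.9 2.3 0 1;0 0 0 -37.2 -0.2 0 1;0 0 0 -45.9 -4.2 0 1;0 0 0 -53.7 -9.7 0 1;0 0 0 -60.5 -16.5 0 1;0 0 0 -66 -24.3 0 1;0 0 0 -70 -33 0 1;0 0 0 -72.2 -40.4 0 1;0 0 0 -72.9 -45.1 0 1;0 0 0 -72.9 -45.1 0 1",
)

```text
time: 43.12
ee_pos: [498.4, 259.7, 128.0]
eef_rot: [-2.215, -2.224, -0.006]
ft_force: [-3.1, 7.3, 5.8]
width: 0.22
grasp_force: 42.0
```

```bash
python3 - <<'E'
from h import *
s,_=tcp();v=s["ee_pos"][:2]-[493,311.5];print(np.hypot(*v),np.degrees(np.arctan2(v[1],v[0])))
E
```

```text
t43.1 tcp [498.4  259.65 128.  ] yawx 90.2 tilt 0.25 F [-3.06  7.3   5.85] w 0.22 gf 42.0
52.1255354422327 -84.05690267294095
```

>>> apply_moves(
  increments="0 0 0 0 0 0 0.3;0 0 0 0 0 0 0;0 0 0 0 0 0 -0.3;0 0 0 0 0 0 -0.3;0 0 0 0 0 -20 -0.3;0 0 0 0 0 -50 -0.3;0 0 0 0 0 -90 -0.3;0 0 0 0 0 -120 -0.3;0 0 0 0 -30 -130 -0.3;0 0 0 0 -60 -130 -0.3;0 0 0 0 -60 -130 -0.3;0 0 0 0 -60 -130 -0.3",
)

```text
time: 44.12
ee_pos: [438.4, 256.7, 257.1]
eef_rot: [-2.218, -2.224, -0.001]
ft_force: [-0.1, 0.6, -0.3]
width: 0.649
grasp_force: 0.0
```

```bash
python3 - <<'E'
from h import *
tcp()
q,d=snapshot("scene");S=pc("scene",d)
cv2.imwrite("pics/s10.png",cv2.resize(q[90:270,190:390],None,fx=3.3,fy=3.3)[:,:,::-1])
m=(q.max(2)<70)&(S[...,2]>112)&(S[...,2]<165)&(np.hypot(S[...,0]-493,S[...,1]-311)<85)
if m.any():
    v=np.median(S[m],0);print(m.sum(),v,np.degrees(np.arctan2(v[1]-311.5,v[0]-493)))
E
```

```text
t44.1 tcp [438.4  256.68 257.13] yawx 90.2 tilt 0.06 F [-0.12  0.58 -0.35] w 0.65 gf 0.0
53 [504.16 250.95 139.89] -79.55395213534653
```

View pics/s10.png

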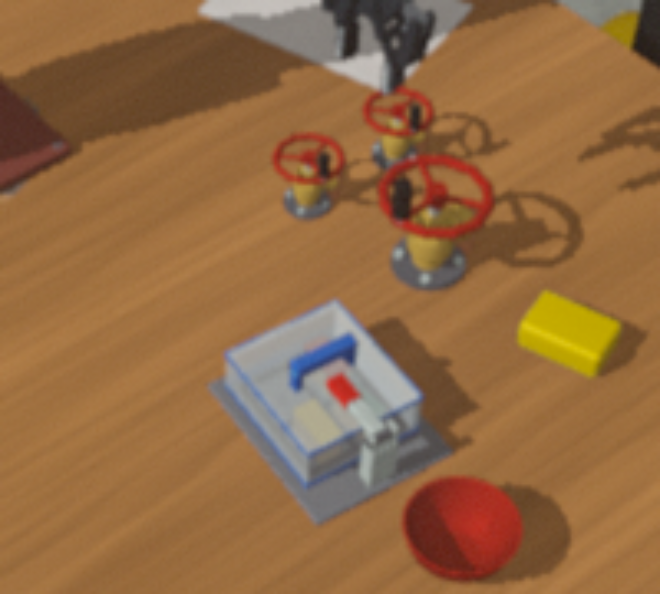

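```bash
python3 -c "
from plant import *
print(close_job())"
```

```text
the job is handed in; nothing more can be done
None
```

The job is done and handed in. The three blocks present (red, yellow, green) each sit in their own compartment, and the hood is seated with the clamp down. The large handwheel was cranked to its open stop, turned back a quarter turn and released.

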